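# Screw the lid of a seed sample jar down to snug

### The job

The open sample jar in the blue bench vice has to be sealed for storage: take the red screw lid from the table, set it level on the jar's mouth and screw it clockwise until it is snug on the black rubber ring, about 0.4 N m on the lid, so that it stays tight once you let go. Press only lightly, stop well short of overtightening (twice that torque spoils the ring), and leave the two white-capped jars, the dish and the seed packet where they are.

Things in the scene. Friction and masses are not known exactly. Their poses are not given: they have to be found in the camera images.
- lid_center (a point): Centre, half-way up, of the loose red-lacquered steel screw lid, a round ribbed cap 59 mm across and 20 mm high lying on the table, top side (z) up. Hollow below: wall and top 3 mm thick, three short thread pieces inside the skirt, 3 to 5 mm above its lower edge. About 130 g. It goes over the jar's neck with about 1.2 mm of play to any side, in any yaw.
- jar_mouth (a point): Centre of the rim plane of the open clear jar, 92 mm above the table, z up along its axis; clamped, does not move. Body 60 mm across up to 24 mm below the rim; neck 45 mm across with a right-hand three-start thread, 18 mm down per clockwise turn. Put on, the lid rests on the thread with its centre 3 mm above to 4 mm below the rim plane, depending on its unknown yaw to the thread.
- thread_start (a point): A point on the jar's axis 7 mm below its rim, the level where the threads begin. From rest on the thread the lid needs 60 to 200 degrees clockwise (in several grasps, under a push of 2 to 5 N) to be snug, its centre then about 6 mm below the rim plane; fingers reaching well below the lid's lower edge may touch the jar. Let go, it stays.
- seal: Black rubber ring, 42 mm across, on the jar's rim; origin on the jar's axis at the rim plane (0.5 mm more or less), top 2.5 mm above it; springs 1 mm per 15 N. The lid turns with under 0.15 N m until it meets the ring; then the torque, held still between small turns, rises 0.1 N m per 9 degrees (more while moving), 0.4 N m at about 22 N. Snug is 8 to 40 N; over 50 N spoils it.
- jar_vice: Blue bench vice, fixed to the table, that holds the jar between two rubber-lined jaws 46 mm high; base plate 90 x 200 x 12 mm, long along its y axis; its highest part, the screw bracket with a steel cross bar on its +y end, is 48 mm high and reaches 115 mm from its middle. Origin on the table under the jar's axis.
- jar_white_a: Closed clear jar of seed with a white cap, 60 mm in diameter, 78 mm high, origin under its middle, z up; a bystander.
- jar_white_b: Another such closed jar with a white cap, 60 mm in diameter, 78 mm high, origin under its middle; a bystander.
- dish: Clear round dish with seeds in it, 90 mm in diameter, 15 mm high, origin under its middle; a bystander.
- packet: Flat brown paper seed packet, 115 x 63 x 24 mm, origin under its middle; a bystander.

How it is judged:
On the way:
1. the lid sits level on the jar's mouth (horizontal distance between lid_center and jar_mouth below 0.004 m and z of lid_center in the frame of jar_mouth below 0.005 m and angle between lid_center's own z axis and vertical below 0.08 rad), for 0.2 s.
At the end, for the whole second after the job is handed in: The lid is screwed on the jar: centred within 3 mm, level within 3 degrees, down on the sealing ring and, let go, by its thread alone pressing the ring with 8 to 40 N (horizontal distance between lid_center and jar_mouth below 0.003 m and z of lid_center in the frame of jar_mouth below -0.003 m and angle between lid_center's own z axis and vertical below 0.05 rad and contact force between seal and anything else between 8 and 40 N); the robot touches nothing.
It fails at once if the sealing ring is squeezed with more than 50 N (overtightened or pushed too hard) (contact force between seal and anything else above 50 N).
It fails at once if a white-capped jar, the dish or the packet is moved by more than 20 mm (distance of any of jar_white_a, jar_white_b, dish, packet from where it was at the start of the episode above 0.02 m).
It also fails if it takes over 64 s, if anything falls off the work surface, if the arm or the gripper's body presses on something with over 40 N, if the wrist force passes 120 N, or if a joint passes its speed limit or range.

### The arm

A 6-joint arm with a two-finger parallel gripper is mounted at the origin on a cart in front of the work surface, level with it; the furniture and walls round the work are solid. World frame = base frame: x ahead of the robot, y to its left, z up, the work surface at z = 0. Lengths are in m, angles in rad, forces in N, time in s.
With the tool pointing down it reaches from about 0.35 to 0.95 m from the base axis. Payload 17.4 kg.
Tool frame: the origin (TCP) lies midway between the tips of the shut fingers; the grasp point (between the pads) lies 19 mm behind it; z points along the fingers, y is the line along which they close (so a half turn about z gives the same grasp; the last joint's range is limited). The gripper opens to 93 mm and grips with 3 to 60 N. Pads are 15 mm wide; open, the fingers measure 128 mm over their backs; the gripper's body (75 mm by 188 mm) begins 65 mm behind the grasp point.
Start: joints at [1.081, 0.116, 1.442, -0, 1.584, -0.038], TCP at [0.295, 0.607, 0.19] pointing down, gripper open.
Joint ranges: [-2.83, 2.83], [-0.83, 2.19], [0.07, 2.5], [-1.14, 4.28], [0.01, 3], [-2.97, 2.97]. Speed limits (rad/s): [1.89, 1.89, 2.22, 3.14, 3.14, 3.14].

### API

Orientations are given as [roll, pitch, yaw] about the fixed x, y, z axes, in that order (R = Rz(yaw) Ry(pitch) Rx(roll)).
In Python, from bench import r gives the robot as it stands.
- The arm moves only by the tool jog_arm, never from a script. Its argument "commands" is a list of rows, each an object of numbers: "x", "y", "z": the shift along the world's x, y, z in cm; "rx", "ry", "rz": the turn, a rotation vector about the world's x, y, z in degrees. A call has 1 to 5 rows; each row shifts and turns the commanded pose from where the row before left it; what a row does not reach is not made up. A row lasts 1/12 s, in which the tool goes at most 41.7 mm and 7.16 degrees, less where a joint would pass 70% of its speed; a pose out of reach is approached as far as the arm can. A call is refused whole if a number of a shift passes 4.17 or a number of a turn 7.16, either way. A call with a gripper value outside its range is refused whole. "fingers" is the opening, from -1 (shut) to 1 (fully open), so that 0 is half open, set as the call begins (left out, the last holds). The fingers move at their own pace and stop on an object; "squeeze" is the grip in N (left out, the last holds). Time passes only in rows, so rows that do not move let the fingers close. It gives the time, the measured TCP pose, the force, the opening and the grip force at its end, in the units of the state.
- r.state(): the state, without advancing time (a new reading comes with each control period).
- r.snapshot(name): name is "scene" or "top"; returns the picture (480x640x3 uint8, red, green, blue); there is no depth.
- r.camera_info(name): a dict with "vfov" (degrees; the focal length in pixels is half the picture's height over the tangent of half this angle, whatever the lens; pixels are square), "cx", "cy" (the principal point, pixels), "k1" (the pictures are not rectified: a ray, as slopes to the right and down, at radius r is drawn at 1 + k1 r^2 times it, then the intrinsics apply), "R" (3x3) and "t" (3): a world point X has camera coordinates R X + t. Camera axes: x right, y down, z forward; pixel columns grow to the right and rows downward; lengths in m; the calibration is good to about 2 mm. A picture is of the moment at which its call begins. camera_info takes no time and is no camera call.
- r.finish_job(): hands the job in; it is judged then, once.
The state is a dict: "time_s": time; "joint_positions": joint angles; "dq": joint speeds; "joint_torque": joint torques, N m; "eef_pos": TCP position; "ee_rot": TCP orientation; "contact_force": force on the tool from outside, world axes, zero at the start; "wrist_torque": the same for the moment, N m; "opening": finger opening in m; "gripper_force": force on a finger pad.
Only numpy, scipy, OpenCV 4.12 (cv2) and the standard library are available. Lean on these libraries where they do the work, as an engineer would, in place of code of your own. Each camera call takes 0.05 s, during which the arm holds its last target. There are 200 camera calls.

## Working session

There is one attempt and no reset: what is moved stays moved. The work goes in short steps, Python scripts to look and compute and a tool call to move; the robot and the scene stay as the last step left them, time stands still between calls to the robot, and variables do not carry over. Pictures are saved under pics/ and viewed, at most 10 in all, crops included, and the job is handed in when it is done.

Besides the shell and the picture viewer there is one more tool, called after ">>>" in YAML: its name, and indented under it one key for each argument. jog_arm: Moves the arm, as the interface text tells. Its arguments: {"type":"object","properties":{"commands":{"type":"array","items":{"type":"object","properties":{"x":{"type":"number"},"y":{"type":"number"},"z":{"type":"number"},"rx":{"type":"number"},"ry":{"type":"number"},"rz":{"type":"number"}}}},"fingers":{"type":"number"},"squeeze":{"type":"number"}},"required":["commands"]}

```bash
mkdir -p pics
python3 - <<'E'
from bench import r
import cv2
for n in("scene","top"):
    cv2.imwrite(f"pics/{n}0.png",r.snapshot(n)[:,:,::-1]); print(n,r.camera_info(n))
print(r.state())
E
```

```text
scene {'vfov': 44.81547247148971, 'cx': 325.71452606939374, 'cy': 236.90014281794106, 'k1': -0.17149410754790614, 'R': array([[ 0.63115454, -0.77538154,  0.02067392],
       [-0.31608878, -0.28145095, -0.90602056],
       [ 0.70833031,  0.5653042 , -0.42272845]]), 't': array([-0.29021956,  0.21130318,  1.30172912])}
top {'vfov': 42.625351342160755, 'cx': 323.87080382909727, 'cy': 242.56379674154624, 'k1': -0.18388124219790877, 'R': array([[-0.02874182, -0.99957227,  0.00540158],
       [-0.98431122,  0.02736107, -0.17430662],
       [ 0.17408427, -0.01032673, -0.98467661]]), 't': array([0.01566401, 0.49037744, 1.65068196])}
{'time_s': 0.1, 'joint_positions': array([ 1.08121031e+00,  1.16419473e-01,  1.44222783e+00, -8.65685821e-06,
        1.58401450e+00, -3.78150149e-02]), 'dq': array([ 4.47519195e-05,  4.01090936e-04,  2.28311886e-04, -6.62180150e-04,
       -1.07568723e-03, -7.87610116e-04]), 'joint_torque': array([ 1.93121014e-03, -7.22890878e+01, -6.23863578e+01,  7.81448954e-02,
        2.29320384e-02, -5.74674618e-05]), 'eef_pos': array([0.29458844, 0.60706676, 0.1893733 ]), 'ee_rot': array([-3.14052394e+00, -3.17702331e-05,  2.68982152e+00]), 'contact_force': array([-0.16961328,  0.8424575 , -0.17704115]), 'wrist_torque': array([-0.00402105, -0.03883521,  0.00914345]), 'gripper_force': 0.0, 'opening': 0.09340303581697396}
```

View pics/scene0.png

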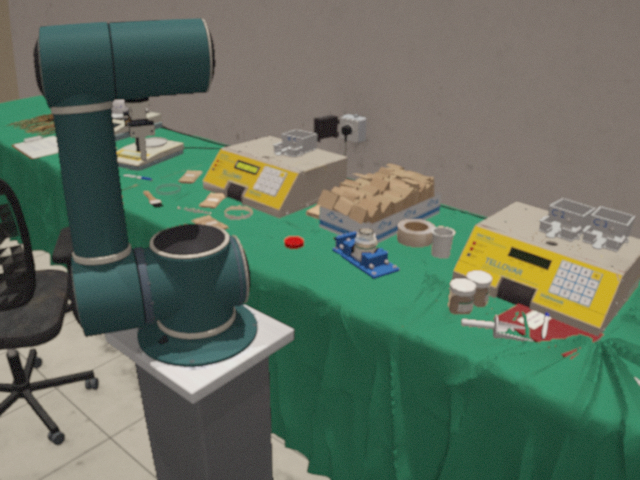

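View pics/top0.png

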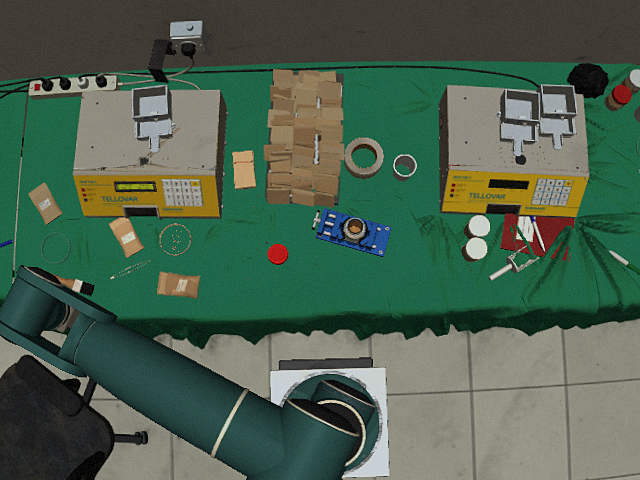

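The top view shows the red lid at about (278,254) and the jar in the vice at about (355,229). The scene view has the lid at (293,242) and the jar at (367,240). I'll enlarge both.

```bash
cat > h.py <<'E'
from bench import r
import numpy as np, cv2
def cam(n):
    c=r.camera_info(n); f=240/np.tan(np.radians(c['vfov'])/2)
    return c,f
def ray(n,u,v):
    c,f=cam(n); K=np.array([[f,0,c['cx']],[0,f,c['cy']],[0,0,1]])
    d=np.array([(u-c['cx'])/f,(v-c['cy'])/f]); s=d.copy()
    for _ in range(20): s=d/(1+c['k1']*(s@s))
    R=c['R']; return -R.T@c['t'], R.T@np.array([s[0],s[1],1])
def onz(n,u,v,z):
    o,d=ray(n,u,v); return o+d*(z-o[2])/d[2]
def proj(n,X):
    c,f=cam(n); p=c['R']@np.array(X)+c['t']; s=p[:2]/p[2]; s=s*(1+c['k1']*(s@s))
    return s*f+[c['cx'],c['cy']]
def tri(a,b):
    A=[];B=[]
    for n,u,v in(a,b):
        o,d=ray(n,u,v); d/=np.linalg.norm(d); P=np.eye(3)-np.outer(d,d); A.append(P);B.append(P@o)
    return np.linalg.lstsq(np.vstack(A),np.hstack(B),rcond=None)[0]
E
python3 - <<'E'
from h import *
t=cv2.imread("pics/top0.png");s=cv2.imread("pics/scene0.png")
a=cv2.resize(t[200:270,260:400],None,fx=5.7,fy=5.7,interpolation=cv2.INTER_CUBIC)[:,:798]
b=cv2.resize(s[215:275,280:420],(798,342),interpolation=cv2.INTER_CUBIC)[:200]
cv2.imwrite("pics/crop.png",np.vstack([a,b])[:600])
for n,im,z in(("top",t,.02),("scene",s,.02)):
    R=im[:,:,2].astype(int);m=(R>120)&(im[:,:,1]<70)&(im[:,:,0]<70)
    k,l,st,ce=cv2.connectedComponentsWithStats(m.astype(np.uint8))
    for i in range(1,k):
        if st[i,4]>50: print(n,st[i],ce[i],onz(n,*ce[i],.02),onz(n,*ce[i],.01))
E
```

```text
top [614  85  17  18 234] [622.29059829  93.51282051] [ 0.94167474 -0.94438915  0.02      ] [ 0.94608631 -0.95008875  0.01      ]
top [267 244  21  20 317] [277.35646688 253.45741325] [0.46750202 0.13190965 0.02      ] [0.46910912 0.13257575 0.01      ]
scene [285 237  18  10 135] [293.42222222 241.42962963] [0.4607647 0.1221946 0.02     ] [0.47633182 0.13626076 0.01      ]
scene [499 304  31  18 191] [512.85863874 312.69109948] [ 0.51295364 -0.53105762  0.02      ] [ 0.52923792 -0.52596812  0.01      ]
scene [544 320  55  20 422] [562.68483412 330.12559242] [ 0.5169322  -0.65470465  0.02      ] [ 0.53327115 -0.65131425  0.01      ]
scene [531 327  11  14 104] [536.20192308 334.33653846] [ 0.46034094 -0.61088911  0.02      ] [ 0.47590223 -0.60689661  0.01      ]
```

View pics/crop.png

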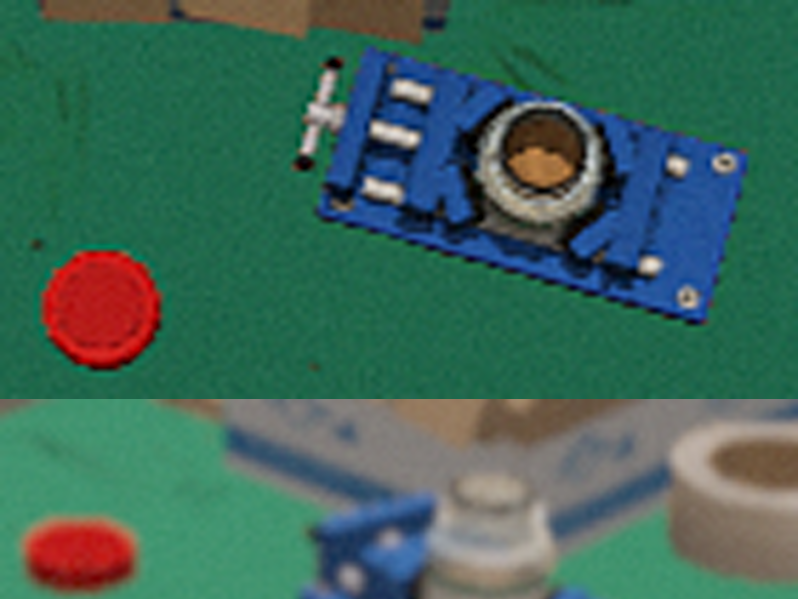

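Run:
```python
from h import *
t=(543.5/5.7+260-.41,148/5.7+200-.41); s=(490/5.7+280-.41,(490-399)/5.7+215-.41)
print("jar",onz("top",*t,.094),onz("scene",*s,.093),tri(("top",*t),("scene",*s)))
print("lid",onz("top",277.36,253.46,.018),tri(("top",277.36,253.46),("scene",293.4,241.4)))
# draw model circles for check
T=cv2.imread("pics/top0.png");S=cv2.imread("pics/scene0.png")
out=[]
J=onz("top",*t,.094); L=onz("top",277.36,253.46,.018)
for n,im,(x0,y0,w,h) in(("top",T,(255,195,140,75)),("scene",S,(275,205,140,70))):
    c=cv2.resize(im[y0:y0+h,x0:x0+w],None,fx=5.7,fy=5.7,interpolation=cv2.INTER_CUBIC)
    def ring(C,rad,z,col):
        p=[proj(n,[C[0]+rad*np.cos(a),C[1]+rad*np.sin(a),z]) for a in np.linspace(0,6.3,60)]
        p=((np.array(p)-[x0,y0]+.5)*5.7).round().astype(np.int32)
        cv2.polylines(c,[p],True,col,1)
    ring(J,.021,.0945,(255,255,0));ring(J,.0225,.092,(0,255,255));ring(J,.030,.068,(255,0,255))
    ring(L,.0295,.02,(255,255,0));ring(L,.0295,0,(0,255,255))
    out.append(c[:,:])
o=np.vstack(out); print(o.shape)
cv2.imwrite("pics/ov.png",cv2.resize(o,None,fx=.72,fy=.72)[:600])
```

```text
jar [ 0.52564773 -0.08238295  0.094     ] [ 0.52940016 -0.08147808  0.093     ] [ 0.52602677 -0.08291781  0.0944673 ]
lid [0.46781587 0.13203312 0.018     ] [0.46925123 0.1314816  0.01403922]
(827, 798, 3)
```

View pics/ov.png

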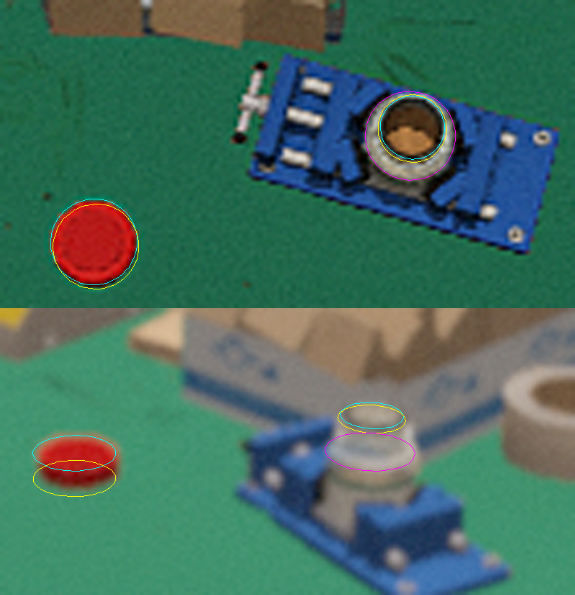

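Overlaid on the pictures, the model circles match the jar rim and the lid to within about 1 px. Lid ≈ (0.468, 0.132), jar ≈ (0.526, -0.082). Moving to the lid.

>>> jog_arm:
  commands:
    - {"x": 1.33, "y": -3.65, "rz": 3}
    - {"x": 1.33, "y": -3.65, "rz": 3}
    - {"x": 1.33, "y": -3.65, "rz": 3}
    - {"x": 1.33, "y": -3.65, "rz": 3}
    - {"x": 1.33, "y": -3.65, "rz": 3}
  fingers: 1

```text
schema error: expected keys x, y, z, rx, ry, rz
```

>>> jog_arm:
  commands:
    - {"x": 1.33, "y": -3.65, "rz": 3}
    - {"x": 1.33, "y": -3.65, "rz": 3}
    - {"x": 1.33, "y": -3.65, "rz": 3}
    - {"x": 1.33, "y": -3.65, "rz": 3}
    - {"x": 1.33, "y": -3.65, "rz": 3}

```text
schema error: expected keys x, y, z, rx, ry, rz
```

>>> jog_arm:
  commands:
    - {"x": 1.33, "y": -3.65, "z": -2, "rz": 3}
    - {"x": 1.35, "y": -3.65, "z": -4, "rz": 3}
    - {"x": 1.36, "y": -3.71, "z": -4}
    - {"z": -2}
    - {}

```text
schema error: expected keys x, y, z, rx, ry, rz
```

>>> jog_arm:
  commands:
    - {"x": 1.33, "y": -3.65, "z": 0, "rx": 0, "ry": 0, "rz": 3}
    - {"x": 1.33, "y": -3.65, "z": 0, "rx": 0, "ry": 0, "rz": 3}
    - {"x": 1.33, "y": -3.65, "z": 0, "rx": 0, "ry": 0, "rz": 3}
    - {"x": 1.33, "y": -3.65, "z": 0, "rx": 0, "ry": 0, "rz": 3}
    - {"x": 1.33, "y": -3.65, "z": 0, "rx": 0, "ry": 0, "rz": 3}
  fingers: 1

```text
time_s: 0.52
eef_pos: [0.3612, 0.423, 0.1896]
ee_rot: [-3.141, -0.0, 2.955]
contact_force: [0.2, -0.4, -0.4]
opening: 0.0931
gripper_force: 0.0
```

>>> jog_arm:
  commands:
    - {"x": 1.33, "y": -3.65, "z": 0, "rx": 0, "ry": 0, "rz": 3}
    - {"x": 1.33, "y": -3.65, "z": 0, "rx": 0, "ry": 0, "rz": 3}
    - {"x": 1.33, "y": -3.65, "z": 0, "rx": 0, "ry": 0, "rz": 3}
    - {"x": 1.33, "y": -3.65, "z": 0, "rx": 0, "ry": 0, "rz": 3}
    - {"x": 1.33, "y": -3.65, "z": 0, "rx": 0, "ry": 0, "rz": 3}

```text
time_s: 0.93
eef_pos: [0.4277, 0.2405, 0.1899]
ee_rot: [-3.142, 0.0, -3.067]
contact_force: [0.6, -0.7, 0.8]
opening: 0.0928
gripper_force: 0.0
```

>>> jog_arm:
  commands:
    - {"x": 1.33, "y": -3.65, "z": -2, "rx": 0, "ry": 0, "rz": 3}
    - {"x": 1.35, "y": -3.65, "z": -4, "rx": 0, "ry": 0, "rz": 3}
    - {"x": 1.36, "y": -3.71, "z": -4, "rx": 0, "ry": 0, "rz": 0}
    - {"x": 0, "y": 0, "z": -2, "rx": 0, "ry": 0, "rz": 0}
    - {"x": 0, "y": 0, "z": 0, "rx": 0, "ry": 0, "rz": 0}

```text
time_s: 1.35
eef_pos: [0.4589, 0.1509, 0.0871]
ee_rot: [-3.141, -0.006, -2.968]
contact_force: [-0.6, -0.6, -0.1]
opening: 0.0928
gripper_force: 0.0
```

>>> jog_arm:
  commands:
    - {"x": 0.9, "y": -1.9, "z": -1.5, "rx": 0, "ry": 0, "rz": 0}
    - {"x": 0, "y": 0, "z": -2, "rx": 0, "ry": 0, "rz": 0}
    - {"x": 0, "y": 0, "z": -2, "rx": 0, "ry": 0, "rz": 0}
    - {"x": 0, "y": 0, "z": -1.5, "rx": 0, "ry": 0, "rz": 0}
    - {"x": 0, "y": 0, "z": -0.8, "rx": 0, "ry": 0, "rz": 0}

```text
time_s: 1.77
eef_pos: [0.4691, 0.1343, 0.0129]
ee_rot: [3.142, -0.001, -2.964]
contact_force: [-0.1, -0.3, -0.2]
opening: 0.0928
gripper_force: 0.0
```

>>> jog_arm:
  commands:
    - {"x": 0, "y": 0, "z": 0, "rx": 0, "ry": 0, "rz": 0}
    - {"x": 0, "y": 0, "z": 0, "rx": 0, "ry": 0, "rz": 0}

```text
time_s: 1.93
eef_pos: [0.4698, 0.1343, 0.0145]
ee_rot: [3.142, 0.0, -2.964]
contact_force: [0.6, 0.1, -0.2]
opening: 0.093
gripper_force: 0.0
```

Run:
```python
from h import *
a=r.snapshot("scene")[:,:,::-1];b=r.snapshot("top")[:,:,::-1]
f=lambda i,x,y:cv2.resize(i[y:y+50,x:x+100],(800,400),interpolation=cv2.INTER_CUBIC)[:300] 
cv2.imwrite("pics/g1.png",np.vstack([cv2.resize(a[210:260,245:345],(600,300)),cv2.resize(b[215:265,230:330],(600,300))]))
```

```text
(no output)
```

View pics/g1.png

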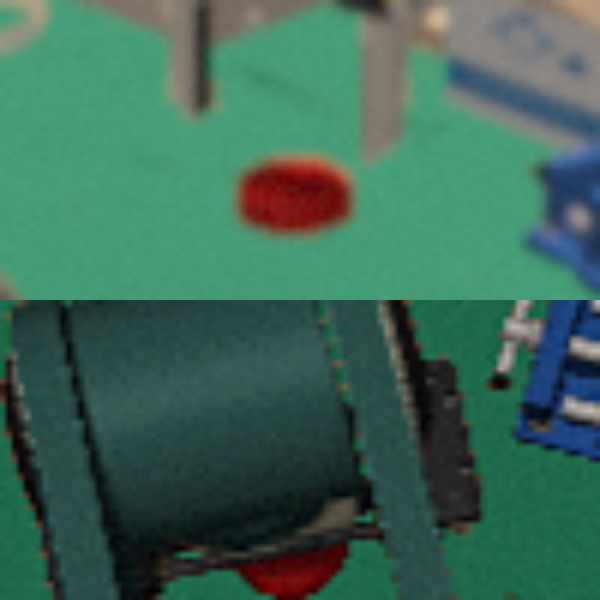

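The lid is unmoved at crop (295,195). The open fingertips show at (197,110) and (380,160), higher than I expected. Checking against their projection.

Run:
```python
from h import *
s=r.state(); p=s['eef_pos'];y=s['ee_rot'][2];print(p,s['ee_rot'])
for d in(.0465,.064,-.0465,-.064):
  for z in(0,.015,.03):
    q=p+[-np.sin(y)*d,np.cos(y)*d,z]; print(d,z,((proj("scene",q)-[245,210]+.5)*6).round())
print(((proj("scene",[.468,.132,.01])-[245,210]+.5)*6).round())
```

```text
[0.47020897 0.13417313 0.0149551 ] [ 3.14150629e+00  1.67216771e-03 -2.96458955e+00]
0.0465 0 [370. 209.]
0.0465 0.015 [370. 181.]
0.0465 0.03 [371. 153.]
0.064 0 [401. 218.]
0.064 0.015 [402. 189.]
0.064 0.03 [402. 161.]
-0.0465 0 [208. 167.]
-0.0465 0.015 [208. 139.]
-0.0465 0.03 [208. 111.]
-0.064 0 [179. 159.]
-0.064 0.015 [178. 131.]
-0.064 0.03 [178. 104.]
[289. 200.]
```

>>> jog_arm:
  commands:
    - {"x": -0.1, "y": -0.15, "z": 0, "rx": 0, "ry": 0, "rz": 0}
    - {"x": 0, "y": 0, "z": 0, "rx": 0, "ry": 0, "rz": 0}
    - {"x": 0, "y": 0, "z": 0, "rx": 0, "ry": 0, "rz": 0}
    - {"x": 0, "y": 0, "z": 0, "rx": 0, "ry": 0, "rz": 0}
    - {"x": 0, "y": 0, "z": 0, "rx": 0, "ry": 0, "rz": 0}
  fingers: 0.5
  squeeze: 10

```text
time_s: 2.45
eef_pos: [0.4686, 0.1322, 0.0136]
ee_rot: [3.142, 0.0, -2.965]
contact_force: [0.1, -0.1, -0.5]
opening: 0.0703
gripper_force: 0.0
```

>>> jog_arm:
  commands:
    - {"x": 0, "y": 0, "z": 0, "rx": 0, "ry": 0, "rz": 0}
    - {"x": 0, "y": 0, "z": 0, "rx": 0, "ry": 0, "rz": 0}

```text
time_s: 2.62
eef_pos: [0.4685, 0.1322, 0.0135]
ee_rot: [-3.142, -0.0, -2.965]
contact_force: [0.4, 0.4, 0.4]
opening: 0.0697
gripper_force: 0.0
```

```bash
cat > show.py <<'E'
from h import *
import sys
def show(name,x,y,w=100,hh=75,cam="scene",k=8):
    a=r.snapshot(cam)[:,:,::-1]; cv2.imwrite(f"pics/{name}.png",cv2.resize(a[y:y+hh,x:x+w],(w*k,hh*k),interpolation=cv2.INTER_CUBIC))
E
python3 - <<'E'
from show import *
show("g2",245,195)
s=r.state(); p=s['eef_pos'];y=s['ee_rot'][2];print(p,s['ee_rot'],s['opening'])
for d in(s['opening']/2,-s['opening']/2):
  for z in(0,.015,.03):
    q=p+[-np.sin(y)*d,np.cos(y)*d,z]; print(d,z,((proj("scene",q)-[245,195]+.5)*8).round())
E
```

```text
[0.46852558 0.13222216 0.01344359] [-3.14158262e+00 -9.57314942e-05 -2.96507947e+00] 0.07005870781935261
0.035029353909676306 0 [467. 399.]
0.035029353909676306 0.015 [467. 361.]
0.035029353909676306 0.03 [468. 324.]
-0.035029353909676306 0 [305. 356.]
-0.035029353909676306 0.015 [304. 319.]
-0.035029353909676306 0.03 [304. 282.]
```

View pics/g2.png

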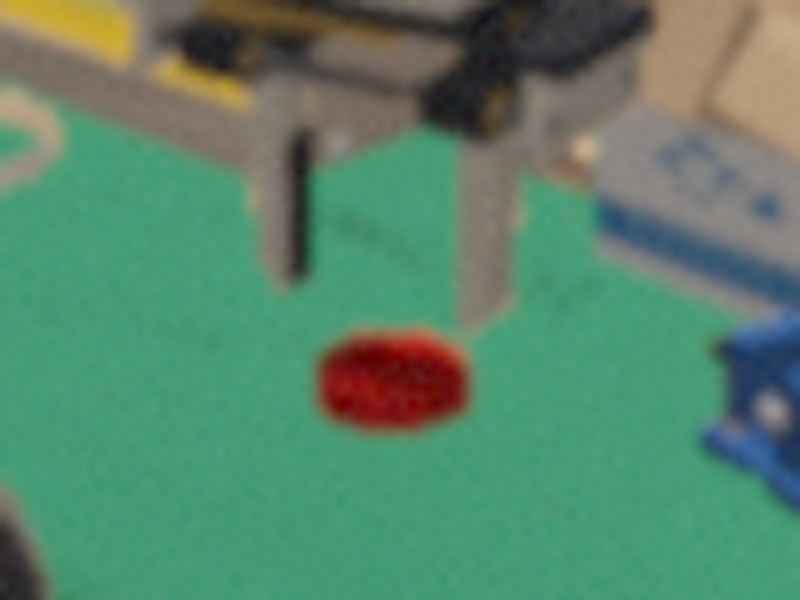

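Tips show at crop (293,285) and (470,330), again about 28 mm too high or horizontally off along the viewing direction. The black body end in the earlier top view should settle which.

Run:
```python
from h import *
# corners of black body end in g1 top part (6x, origin 230,215)
for c in((430,360),(455,360),(480,518),(445,525)):
    u,v=c[0]/6+230-.4,(c[1]-300)/6+215-.4
    print(c,[onz("top",u,v,z).round(3)[:2] for z in(.1,.13,.16)])
c=r.camera_info("top");print(-c['R'].T@c['t']); c=r.camera_info("scene");print(-c['R'].T@c['t'])
cv2.imwrite("pics/top3.png",cv2.resize(r.snapshot("top")[180:280,220:340,::-1],(720,600),interpolation=cv2.INTER_CUBIC))
```

```text
(430, 360) [array([0.531, 0.061]), array([0.525, 0.061]), array([0.518, 0.06 ])]
(455, 360) [array([0.531, 0.05 ]), array([0.524, 0.05 ]), array([0.518, 0.049])]
(480, 518) [array([0.459, 0.041]), array([0.454, 0.04 ]), array([0.449, 0.04 ])]
(445, 525) [array([0.456, 0.056]), array([0.452, 0.056]), array([0.447, 0.055])]
[0.19577646 0.0192862  1.71077934]
[-0.67209023 -0.90143234  0.74772293]
```

View pics/top3.png

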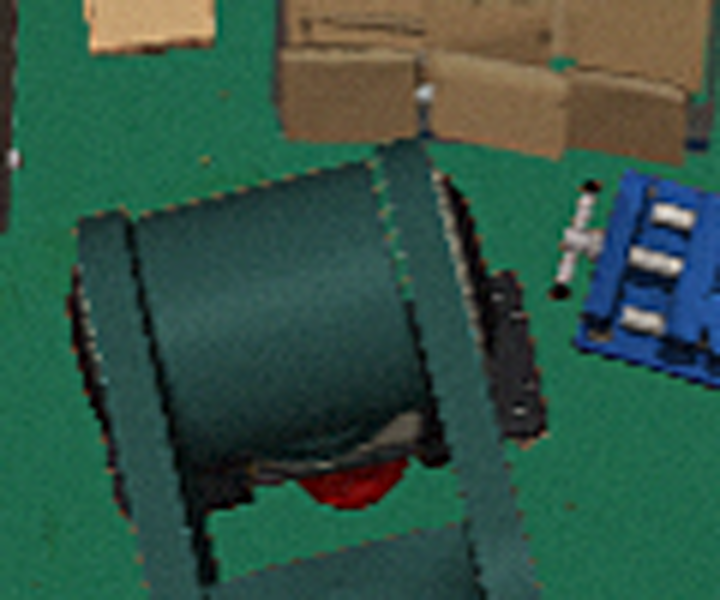

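The body end at top-view crop (515,350) agrees horizontally with the TCP, so the fingertips really are about 28 mm above the reported TCP height. Descending with the force watched.

>>> jog_arm:
  commands:
    - {"x": 0, "y": 0, "z": -0.6, "rx": 0, "ry": 0, "rz": 0}
    - {"x": 0, "y": 0, "z": -0.4, "rx": 0, "ry": 0, "rz": 0}
    - {"x": 0, "y": 0, "z": 0, "rx": 0, "ry": 0, "rz": 0}

```text
time_s: 2.97
eef_pos: [0.4679, 0.1321, 0.0022]
ee_rot: [-3.141, -0.002, -2.965]
contact_force: [-0.5, -0.1, -0.5]
opening: 0.0696
gripper_force: 0.0
```

Run:
```python
from show import *
show("g3",245,195)
s=r.state(); p=s['eef_pos'];y=s['ee_rot'][2];print(p,s['ee_rot'],s['opening'],s['contact_force'])
```

```text
[0.46809843 0.1321237  0.00266502] [-3.14154857e+00 -1.27036934e-03 -2.96509217e+00] 0.06968594517104355 [-0.04388159  0.0134335   0.03097918]
```

View pics/g3.png

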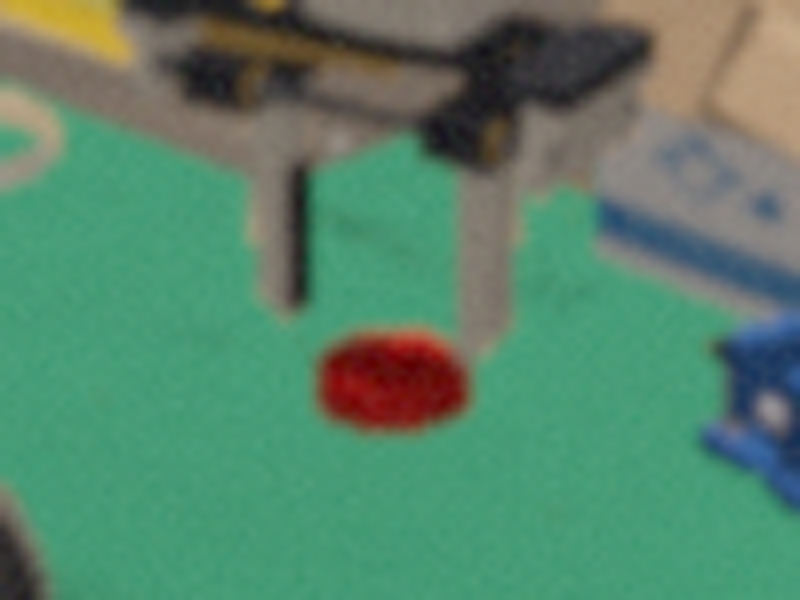

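Tips dropped to (293,310) and (480,350), with the lid still centred between them at (393,380). Continuing down in small steps.

>>> jog_arm:
  commands:
    - {"x": 0, "y": 0, "z": -0.6, "rx": 0, "ry": 0, "rz": 0}
    - {"x": 0, "y": 0, "z": -0.4, "rx": 0, "ry": 0, "rz": 0}
    - {"x": 0, "y": 0, "z": 0, "rx": 0, "ry": 0, "rz": 0}

```text
time_s: 3.27
eef_pos: [0.468, 0.1321, -0.0076]
ee_rot: [-3.142, -0.001, -2.965]
contact_force: [-0.8, -0.8, -0.4]
opening: 0.0696
gripper_force: 0.0
```

>>> jog_arm:
  commands:
    - {"x": 0, "y": 0, "z": -0.6, "rx": 0, "ry": 0, "rz": 0}
    - {"x": 0, "y": 0, "z": -0.4, "rx": 0, "ry": 0, "rz": 0}
    - {"x": 0, "y": 0, "z": 0, "rx": 0, "ry": 0, "rz": 0}

```text
time_s: 3.52
eef_pos: [0.468, 0.1321, -0.0176]
ee_rot: [-3.142, -0.001, -2.965]
contact_force: [0.3, 0.5, -0.4]
opening: 0.0699
gripper_force: 0.0
```

Run:
```python
from show import *
show("g4",260,215,70,50,k=10)
s=r.state(); print(s['eef_pos'],s['contact_force'])
```

```text
[ 0.46820801  0.13214093 -0.01711765] [ 0.31850408  0.18964567 -0.00071174]
```

View pics/g4.png

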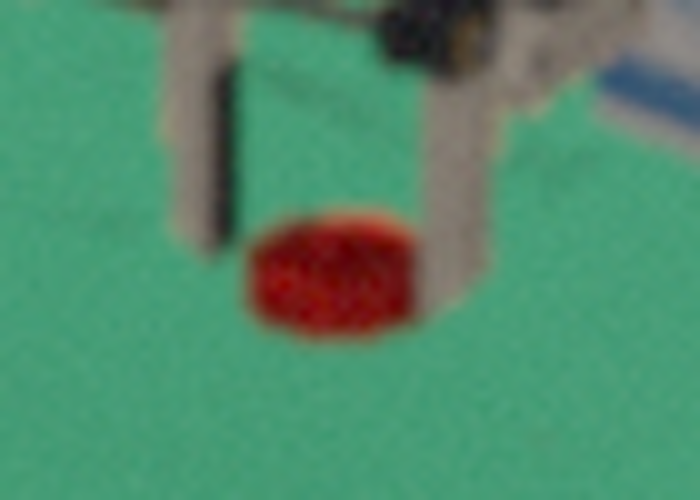

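Both fingers straddle the lid: left tip at (215,250), right finger in front of the lid edge at (430,310), lid centre at (335,275). Lower a little more, then grip.

>>> jog_arm:
  commands:
    - {"x": 0, "y": 0, "z": -0.4, "rx": 0, "ry": 0, "rz": 0}
    - {"x": 0, "y": 0, "z": -0.2, "rx": 0, "ry": 0, "rz": 0}
    - {"x": 0, "y": 0, "z": 0, "rx": 0, "ry": 0, "rz": 0}
    - {"x": 0, "y": 0, "z": 0, "rx": 0, "ry": 0, "rz": 0}

```text
time_s: 3.9
eef_pos: [0.4685, 0.1322, -0.0226]
ee_rot: [-3.142, -0.0, -2.965]
contact_force: [-0.1, 0.3, -0.6]
opening: 0.0698
gripper_force: 0.0
```

>>> jog_arm:
  commands:
    - {"x": 0, "y": 0, "z": 0, "rx": 0, "ry": 0, "rz": 0}
    - {"x": 0, "y": 0, "z": 0, "rx": 0, "ry": 0, "rz": 0}
    - {"x": 0, "y": 0, "z": 0, "rx": 0, "ry": 0, "rz": 0}
    - {"x": 0, "y": 0, "z": 0, "rx": 0, "ry": 0, "rz": 0}
    - {"x": 0, "y": 0, "z": 0, "rx": 0, "ry": 0, "rz": 0}
  fingers: -0.2
  squeeze: 20

```text
time_s: 4.32
eef_pos: [0.4686, 0.1322, -0.0224]
ee_rot: [-3.142, 0.0, -2.965]
contact_force: [-0.3, -0.8, 1.7]
opening: 0.0588
gripper_force: 20.0
```

Gripped at 58.8 mm. Lift and carry to above the jar.

>>> jog_arm:
  commands:
    - {"x": 0, "y": 0, "z": 1.5, "rx": 0, "ry": 0, "rz": 0}
    - {"x": 0, "y": 0, "z": 2.5, "rx": 0, "ry": 0, "rz": 0}
    - {"x": 0, "y": 0, "z": 3, "rx": 0, "ry": 0, "rz": 0}
    - {"x": 0, "y": 0, "z": 3, "rx": 0, "ry": 0, "rz": 0}
    - {"x": 0, "y": 0, "z": 2, "rx": 0, "ry": 0, "rz": 0}

```text
time_s: 4.73
eef_pos: [0.469, 0.1324, 0.1002]
ee_rot: [3.141, 0.002, -2.965]
contact_force: [0.0, -0.0, -1.2]
opening: 0.0584
gripper_force: 20.0
```

>>> jog_arm:
  commands:
    - {"x": 0.84, "y": -3.1, "z": 0, "rx": 0, "ry": 0, "rz": 0}
    - {"x": 0.84, "y": -3.1, "z": 0, "rx": 0, "ry": 0, "rz": 0}
    - {"x": 0.84, "y": -3.1, "z": 0, "rx": 0, "ry": 0, "rz": 0}
    - {"x": 0.84, "y": -3.1, "z": 0, "rx": 0, "ry": 0, "rz": 0}
    - {"x": 0.84, "y": -3.1, "z": 0, "rx": 0, "ry": 0, "rz": 0}

```text
time_s: 5.15
eef_pos: [0.5106, -0.0242, 0.0974]
ee_rot: [3.142, 0.0, -2.965]
contact_force: [0.4, 0.2, 0.2]
opening: 0.0583
gripper_force: 20.0
```

>>> jog_arm:
  commands:
    - {"x": 0.8, "y": -3.1, "z": 0, "rx": 0, "ry": 0, "rz": 0}
    - {"x": 0.74, "y": -2.8, "z": 0, "rx": 0, "ry": 0, "rz": 0}
    - {"x": 0, "y": 0, "z": 0, "rx": 0, "ry": 0, "rz": 0}
    - {"x": 0, "y": 0, "z": 0, "rx": 0, "ry": 0, "rz": 0}
    - {"x": 0, "y": 0, "z": 0, "rx": 0, "ry": 0, "rz": 0}

```text
time_s: 5.57
eef_pos: [0.5257, -0.0815, 0.0972]
ee_rot: [3.141, -0.0, -2.965]
contact_force: [0.0, -0.6, -1.9]
opening: 0.0585
gripper_force: 20.0
```

Run:
```python
from h import *
s=r.state(); p=s['eef_pos']; print(p,s['ee_rot'],s['contact_force'],s['wrist_torque'],s['opening'],s['joint_positions'])
im=r.snapshot("scene")[:,:,::-1]; cv2.imwrite("pics/j1.png",im)
R=im[:,:,2].astype(int);m=((R>90)&(im[:,:,1]<60)&(im[:,:,0]<60)).astype(np.uint8)
k,l,st,ce=cv2.connectedComponentsWithStats(m)
for i in range(1,k):
    if st[i,4]>20: print(st[i],ce[i])
for dz in(.0224,.0324,.0424): print(dz,proj("scene",p+[0,0,dz]))
```

```text
[ 0.52570877 -0.08146937  0.09719997] [ 3.14115909e+00 -4.46905895e-04 -2.96545351e+00] [ 0.03071325 -0.59514543 -1.85544665] [ 0.04480679 -0.01522796  0.03837556] 0.05847331138042743 [-2.01847931e-01 -1.58018878e-01  1.86260610e+00  2.40151328e-04
  1.43758080e+00 -1.94881527e+00]
[355 213  19  12 194] [364.60824742 218.43814433]
0.0224 [365.24298957 222.04453843]
0.0324 [365.42306617 218.65682128]
0.0424 [365.60361919 215.25154423]
```

>>> jog_arm:
  commands:
    - {"x": 0.02, "y": -0.08, "z": -0.8, "rx": 0, "ry": 0, "rz": 0}
    - {"x": 0, "y": 0, "z": -0.8, "rx": 0, "ry": 0, "rz": 0}
    - {"x": 0, "y": 0, "z": -0.4, "rx": 0, "ry": 0, "rz": 0}
    - {"x": 0, "y": 0, "z": -0.2, "rx": 0, "ry": 0, "rz": 0}
    - {"x": 0, "y": 0, "z": 0, "rx": 0, "ry": 0, "rz": 0}
  squeeze: 15

```text
time_s: 6.03
eef_pos: [0.5258, -0.0822, 0.0746]
ee_rot: [3.141, -0.001, -2.965]
contact_force: [0.2, -0.2, -0.8]
opening: 0.0588
gripper_force: 15.0
```

>>> jog_arm:
  commands:
    - {"x": 0, "y": 0, "z": -0.2, "rx": 0, "ry": 0, "rz": 0}
    - {"x": 0, "y": 0, "z": -0.1, "rx": 0, "ry": 0, "rz": 0}
    - {"x": 0, "y": 0, "z": 0, "rx": 0, "ry": 0, "rz": 0}

```text
time_s: 6.28
eef_pos: [0.5262, -0.0826, 0.0724]
ee_rot: [-3.142, 0.0, -2.965]
contact_force: [0.6, 0.3, -1.4]
opening: 0.0589
gripper_force: 15.0
```

>>> jog_arm:
  commands:
    - {"x": 0, "y": 0, "z": -0.1, "rx": 0, "ry": 0, "rz": 0}
    - {"x": 0, "y": 0, "z": -0.1, "rx": 0, "ry": 0, "rz": 0}
    - {"x": 0, "y": 0, "z": 0, "rx": 0, "ry": 0, "rz": 0}

```text
time_s: 6.53
eef_pos: [0.5261, -0.0826, 0.0703]
ee_rot: [3.142, -0.0, -2.965]
contact_force: [-0.6, 0.4, -2.2]
opening: 0.0584
gripper_force: 15.0
```

>>> jog_arm:
  commands:
    - {"x": 0, "y": 0, "z": -0.1, "rx": 0, "ry": 0, "rz": 0}
    - {"x": 0, "y": 0, "z": 0, "rx": 0, "ry": 0, "rz": 0}

```text
time_s: 6.7
eef_pos: [0.5261, -0.0826, 0.0693]
ee_rot: [3.142, -0.0, -2.965]
contact_force: [-0.5, 0.8, -0.7]
opening: 0.0585
gripper_force: 15.0
```

The lower edge is below the ring top with no force, so the lid is going over. Continuing.

>>> jog_arm:
  commands:
    - {"x": 0, "y": 0, "z": -0.1, "rx": 0, "ry": 0, "rz": 0}
    - {"x": 0, "y": 0, "z": -0.1, "rx": 0, "ry": 0, "rz": 0}
    - {"x": 0, "y": 0, "z": 0, "rx": 0, "ry": 0, "rz": 0}

```text
time_s: 6.95
eef_pos: [0.5261, -0.0826, 0.0672]
ee_rot: [3.142, -0.0, -2.965]
contact_force: [-0.6, 0.2, -1.0]
opening: 0.0588
gripper_force: 15.0
```

>>> jog_arm:
  commands:
    - {"x": 0, "y": 0, "z": -0.1, "rx": 0, "ry": 0, "rz": 0}
    - {"x": 0, "y": 0, "z": -0.1, "rx": 0, "ry": 0, "rz": 0}
    - {"x": 0, "y": 0, "z": 0, "rx": 0, "ry": 0, "rz": 0}

```text
time_s: 7.2
eef_pos: [0.5261, -0.0826, 0.0652]
ee_rot: [3.141, -0.0, -2.965]
contact_force: [-0.5, -0.4, -2.4]
opening: 0.0584
gripper_force: 15.0
```

>>> jog_arm:
  commands:
    - {"x": 0, "y": 0, "z": -0.1, "rx": 0, "ry": 0, "rz": 0}
    - {"x": 0, "y": 0, "z": -0.1, "rx": 0, "ry": 0, "rz": 0}
    - {"x": 0, "y": 0, "z": 0, "rx": 0, "ry": 0, "rz": 0}

```text
time_s: 7.45
eef_pos: [0.5261, -0.0826, 0.0632]
ee_rot: [3.142, -0.0, -2.965]
contact_force: [-0.4, -0.2, -0.6]
opening: 0.0585
gripper_force: 15.0
```

>>> jog_arm:
  commands:
    - {"x": 0, "y": 0, "z": -0.1, "rx": 0, "ry": 0, "rz": 0}
    - {"x": 0, "y": 0, "z": 0, "rx": 0, "ry": 0, "rz": 0}

```text
time_s: 7.62
eef_pos: [0.5261, -0.0827, 0.0623]
ee_rot: [-3.141, -0.0, -2.965]
contact_force: [-0.3, -0.5, -1.4]
opening: 0.0589
gripper_force: 15.0
```

>>> jog_arm:
  commands:
    - {"x": 0, "y": 0, "z": -0.1, "rx": 0, "ry": 0, "rz": 0}
    - {"x": 0, "y": 0, "z": 0, "rx": 0, "ry": 0, "rz": 0}

```text
time_s: 7.78
eef_pos: [0.5261, -0.0827, 0.0613]
ee_rot: [-3.141, -0.0, -2.965]
contact_force: [-0.4, -1.4, -1.7]
opening: 0.0586
gripper_force: 15.0
```

>>> jog_arm:
  commands:
    - {"x": 0, "y": 0, "z": -0.1, "rx": 0, "ry": 0, "rz": 0}
    - {"x": 0, "y": 0, "z": 0, "rx": 0, "ry": 0, "rz": 0}

```text
time_s: 7.95
eef_pos: [0.5261, -0.0827, 0.0603]
ee_rot: [-3.141, 0.0, -2.965]
contact_force: [1.8, -1.3, -1.1]
opening: 0.0587
gripper_force: 15.0
```

>>> jog_arm:
  commands:
    - {"x": 0, "y": 0, "z": -0.05, "rx": 0, "ry": 0, "rz": 0}
    - {"x": 0, "y": 0, "z": 0, "rx": 0, "ry": 0, "rz": 0}

```text
time_s: 8.12
eef_pos: [0.5262, -0.0826, 0.06]
ee_rot: [-3.141, 0.0, -2.965]
contact_force: [0.3, -1.3, -1.5]
opening: 0.0581
gripper_force: 15.0
```

>>> jog_arm:
  commands:
    - {"x": 0, "y": 0, "z": -0.1, "rx": 0, "ry": 0, "rz": 0}
    - {"x": 0, "y": 0, "z": 0, "rx": 0, "ry": 0, "rz": 0}

```text
time_s: 8.28
eef_pos: [0.5262, -0.0827, 0.0589]
ee_rot: [-3.141, 0.0, -2.965]
contact_force: [-0.1, -2.5, -1.0]
opening: 0.0586
gripper_force: 15.0
```

>>> jog_arm:
  commands:
    - {"x": 0, "y": 0, "z": -0.1, "rx": 0, "ry": 0, "rz": 0}
    - {"x": 0, "y": 0, "z": 0, "rx": 0, "ry": 0, "rz": 0}

```text
time_s: 8.45
eef_pos: [0.5263, -0.0827, 0.0582]
ee_rot: [-3.141, 0.0, -2.965]
contact_force: [-0.5, -3.3, 3.4]
opening: 0.0589
gripper_force: 15.0
```

Thread contact: about 5 N push at lid centre −1.4 mm. Snug should be about 90° away plus the ring squeeze. Begin turning clockwise, following the pitch.

>>> jog_arm:
  commands:
    - {"x": 0, "y": -0.05, "z": 0, "rx": 0, "ry": 0, "rz": 0}
    - {"x": 0, "y": 0, "z": -0.02, "rx": 0, "ry": 0, "rz": -5}
    - {"x": 0, "y": 0, "z": -0.025, "rx": 0, "ry": 0, "rz": -5}
    - {"x": 0, "y": 0, "z": -0.025, "rx": 0, "ry": 0, "rz": -5}
    - {"x": 0, "y": 0, "z": 0, "rx": 0, "ry": 0, "rz": 0}
  squeeze: 25

```text
time_s: 8.87
eef_pos: [0.5262, -0.0829, 0.0574]
ee_rot: [3.141, 0.0, 3.052]
contact_force: [-0.8, -1.2, 4.1]
opening: 0.0585
gripper_force: 25.0
```

Run:
```python
from h import *
s=r.state(); print(s['eef_pos'],s['ee_rot'],s['contact_force'],s['wrist_torque'],s['joint_positions'][5])
```

```text
[ 0.52623773 -0.08292844  0.05743764] [3.14131600e+00 1.88085773e-04 3.05205634e+00] [-0.801683   -1.17143319  4.11813986] [-0.18433794  0.27897352 -0.06561685] -1.685692367069917
```

>>> jog_arm:
  commands:
    - {"x": 0, "y": -0.01, "z": -0.03, "rx": 0, "ry": 0, "rz": -6}
    - {"x": 0, "y": 0, "z": -0.03, "rx": 0, "ry": 0, "rz": -6}
    - {"x": 0, "y": 0, "z": -0.03, "rx": 0, "ry": 0, "rz": -6}
    - {"x": 0, "y": 0, "z": -0.03, "rx": 0, "ry": 0, "rz": -6}
    - {"x": 0, "y": 0, "z": -0.03, "rx": 0, "ry": 0, "rz": -6}

```text
time_s: 9.28
eef_pos: [0.5263, -0.083, 0.056]
ee_rot: [3.141, 0.0, 2.531]
contact_force: [0.1, -0.6, 3.5]
opening: 0.0584
gripper_force: 25.0
```

```bash
cat > st.py <<'E'
from h import *
s=r.state(); print(s['eef_pos'],s['ee_rot'][2],s['contact_force'],s['wrist_torque'],s['joint_positions'][5],s['joint_torque'][5],s['opening'])
E
python3 st.py
```

```text
[ 0.52633476 -0.08300605  0.05601555] 2.531081498660361 [ 0.11640235 -0.63066871  3.49400261] [0.00645984 0.01931586 0.0860106 ] -1.164934971240755 -3.271459937095642 0.05838261415568324
```

>>> jog_arm:
  commands:
    - {"x": 0, "y": 0, "z": -0.03, "rx": 0, "ry": 0, "rz": -6}
    - {"x": 0, "y": 0, "z": -0.03, "rx": 0, "ry": 0, "rz": -6}
    - {"x": 0, "y": 0, "z": 0, "rx": 0, "ry": 0, "rz": 0}
    - {"x": 0, "y": 0, "z": 0, "rx": 0, "ry": 0, "rz": 0}

```text
time_s: 9.62
eef_pos: [0.5263, -0.0831, 0.0554]
ee_rot: [3.141, 0.0, 2.329]
contact_force: [0.2, 0.1, 4.8]
opening: 0.0587
gripper_force: 25.0
```

```bash
python3 st.py
```

```text
[ 0.52628978 -0.08305719  0.05536427] 2.3285393364723905 [0.15306243 0.0885611  4.79567311] [ 0.04987644 -0.07513074 -0.0992043 ] -0.9624052479648775 0.959966853260994 0.058741538877163116
```

>>> jog_arm:
  commands:
    - {"x": 0, "y": 0, "z": -0.025, "rx": 0, "ry": 0, "rz": -5}
    - {"x": 0, "y": 0, "z": -0.025, "rx": 0, "ry": 0, "rz": -5}
    - {"x": 0, "y": 0, "z": 0, "rx": 0, "ry": 0, "rz": 0}
    - {"x": 0, "y": 0, "z": 0, "rx": 0, "ry": 0, "rz": 0}
  squeeze: 35

```text
time_s: 9.95
eef_pos: [0.5262, -0.0832, 0.0548]
ee_rot: [3.141, 0.0, 2.155]
contact_force: [-1.2, 0.7, 5.2]
opening: 0.0585
gripper_force: 35.0
```

```bash
python3 st.py
```

```text
[ 0.52624314 -0.08317314  0.05481239] 2.154663153451211 [-1.19379552  0.65288849  5.15763737] [ 0.01935051 -0.04250012 -0.09917017] -0.7885692601535419 0.719439759850502 0.05851097295743706
```

>>> jog_arm:
  commands:
    - {"x": 0, "y": 0, "z": -0.015, "rx": 0, "ry": 0, "rz": -4.5}
    - {"x": 0, "y": 0, "z": -0.015, "rx": 0, "ry": 0, "rz": -4.5}
    - {"x": 0, "y": 0, "z": 0, "rx": 0, "ry": 0, "rz": 0}
    - {"x": 0, "y": 0, "z": 0, "rx": 0, "ry": 0, "rz": 0}

```text
time_s: 10.28
eef_pos: [0.5262, -0.0831, 0.0545]
ee_rot: [3.141, 0.0, 1.997]
contact_force: [-0.1, 0.3, 5.0]
opening: 0.0585
gripper_force: 35.0
```

```bash
python3 st.py
```

```text
[ 0.52621954 -0.08314838  0.05449055] 1.9974889462929228 [-0.05494513  0.31223293  4.95038284] [ 0.03810174  0.00193307 -0.09458106] -0.6313429934204863 0.6401666812598705 0.05845976652501938
```

>>> jog_arm:
  commands:
    - {"x": 0, "y": 0, "z": -0.02, "rx": 0, "ry": 0, "rz": -4.5}
    - {"x": 0, "y": 0, "z": -0.02, "rx": 0, "ry": 0, "rz": -4.5}
    - {"x": 0, "y": 0, "z": 0, "rx": 0, "ry": 0, "rz": 0}
    - {"x": 0, "y": 0, "z": 0, "rx": 0, "ry": 0, "rz": 0}

```text
time_s: 10.62
eef_pos: [0.5263, -0.0832, 0.0542]
ee_rot: [3.141, 0.0, 1.84]
contact_force: [0.3, -0.2, 6.0]
opening: 0.0583
gripper_force: 35.0
```

```bash
cat > st.py <<'E'
from h import *
a=[]
for i in range(5):
    s=r.state(); a.append(np.r_[s['eef_pos']*1000,np.degrees(s['ee_rot'][2]),s['contact_force'],s['wrist_torque'],s['joint_torque'][5]]); r.snapshot("top")
a=np.array(a);print(a.mean(0).round(3));print(a[:,[6,9,10]].round(2).tolist(),s['time_s'])
E
python3 st.py
```

```text
[ 5.26298e+02 -8.32170e+01  5.42310e+01  1.05423e+02 -1.54000e-01
  4.51000e-01  5.93200e+00 -2.80000e-02  4.30000e-02 -7.00000e-02
  4.50000e-02]
[[6.01, -0.07, 0.42], [5.68, -0.04, 0.04], [6.21, -0.09, -0.06], [5.46, -0.09, -0.09], [6.31, -0.07, -0.09]] 10.8167
```

>>> jog_arm:
  commands:
    - {"x": 0, "y": 0, "z": -0.01, "rx": 0, "ry": 0, "rz": -4.5}
    - {"x": 0, "y": 0, "z": -0.015, "rx": 0, "ry": 0, "rz": -4.5}
    - {"x": 0, "y": 0, "z": 0, "rx": 0, "ry": 0, "rz": 0}
    - {"x": 0, "y": 0, "z": 0, "rx": 0, "ry": 0, "rz": 0}

```text
time_s: 11.2
eef_pos: [0.5264, -0.0832, 0.0541]
ee_rot: [3.141, 0.0, 1.682]
contact_force: [0.1, 0.6, 6.4]
opening: 0.0583
gripper_force: 35.0
```

```bash
python3 st.py
```

```text
[ 5.26389e+02 -8.32460e+01  5.41310e+01  9.64240e+01  1.12000e-01
  3.10000e-02  7.02800e+00 -3.30000e-02  6.90000e-02 -8.10000e-02
  3.40000e-02]
[[6.39, -0.07, 0.41], [7.47, -0.1, 0.03], [7.36, -0.09, -0.07], [6.79, -0.12, -0.1], [7.12, -0.03, -0.1]] 11.4
```

The descent has stopped while torque is still low: the lid is on the ring and taking up thread play. Turn on without pressing further.

>>> jog_arm:
  commands:
    - {"x": 0, "y": 0, "z": 0.01, "rx": 0, "ry": 0, "rz": -4.5}
    - {"x": 0, "y": 0, "z": 0, "rx": 0, "ry": 0, "rz": -4.5}
    - {"x": 0, "y": 0, "z": 0, "rx": 0, "ry": 0, "rz": 0}
    - {"x": 0, "y": 0, "z": 0, "rx": 0, "ry": 0, "rz": 0}

```text
time_s: 11.78
eef_pos: [0.5264, -0.0832, 0.0542]
ee_rot: [3.141, 0.0, 1.525]
contact_force: [1.1, -0.9, 7.1]
opening: 0.058
gripper_force: 35.0
```

```bash
python3 st.py
```

```text
[ 5.26415e+02 -8.32270e+01  5.41810e+01  8.74240e+01  3.22000e-01
 -5.40000e-01  6.82400e+00 -5.20000e-02 -3.80000e-02 -7.90000e-02
  3.40000e-02]
[[7.1, -0.12, 0.41], [7.04, -0.03, 0.03], [6.7, -0.08, -0.07], [6.97, -0.05, -0.09], [6.31, -0.1, -0.1]] 11.9833
```

>>> jog_arm:
  commands:
    - {"x": 0, "y": 0, "z": 0, "rx": 0, "ry": 0, "rz": -4.5}
    - {"x": 0, "y": 0, "z": 0, "rx": 0, "ry": 0, "rz": -4.5}
    - {"x": 0, "y": 0, "z": 0, "rx": 0, "ry": 0, "rz": 0}
    - {"x": 0, "y": 0, "z": 0, "rx": 0, "ry": 0, "rz": 0}

```text
time_s: 12.37
eef_pos: [0.5265, -0.0832, 0.0541]
ee_rot: [3.141, -0.0, 1.369]
contact_force: [3.0, -0.4, 5.3]
opening: 0.0581
gripper_force: 35.0
```

```bash
python3 st.py
```

```text
[ 5.2650e+02 -8.3174e+01  5.4104e+01  7.8479e+01  2.5890e+00  3.3700e-01
  5.6910e+00  4.8000e-02 -3.4100e-01 -1.8500e-01 -8.0000e-03]
[[5.35, -0.12, 0.4], [6.41, -0.21, -0.02], [6.02, -0.23, -0.13], [5.71, -0.19, -0.15], [4.96, -0.17, -0.14]] 12.5667
```

Torque has begun to rise (0.19 N·m held). Continue in small turns.

>>> jog_arm:
  commands:
    - {"x": 0.02, "y": 0, "z": -0.02, "rx": 0, "ry": 0, "rz": -4.5}
    - {"x": 0, "y": 0, "z": -0.02, "rx": 0, "ry": 0, "rz": -4.5}
    - {"x": 0, "y": 0, "z": 0, "rx": 0, "ry": 0, "rz": 0}
    - {"x": 0, "y": 0, "z": 0, "rx": 0, "ry": 0, "rz": 0}

```text
time_s: 12.95
eef_pos: [0.5268, -0.0831, 0.0538]
ee_rot: [3.141, -0.0, 1.212]
contact_force: [1.5, 0.5, 6.4]
opening: 0.0584
gripper_force: 35.0
```

```bash
python3 st.py
```

```text
[ 5.26761e+02 -8.31360e+01  5.37990e+01  6.94790e+01  2.71300e+00
  8.74000e-01  6.01800e+00  1.61000e-01 -2.97000e-01 -1.79000e-01
 -5.90000e-02]
[[6.4, -0.21, 0.31], [6.74, -0.16, -0.07], [6.48, -0.18, -0.17], [5.25, -0.15, -0.19], [5.22, -0.19, -0.17]] 13.15
```

>>> jog_arm:
  commands:
    - {"x": 0.02, "y": 0, "z": -0.01, "rx": 0, "ry": 0, "rz": -4.5}
    - {"x": 0, "y": 0, "z": -0.02, "rx": 0, "ry": 0, "rz": -4.5}
    - {"x": 0, "y": 0, "z": 0, "rx": 0, "ry": 0, "rz": 0}
    - {"x": 0, "y": 0, "z": 0, "rx": 0, "ry": 0, "rz": 0}

```text
time_s: 13.53
eef_pos: [0.527, -0.083, 0.0535]
ee_rot: [3.141, -0.001, 1.055]
contact_force: [3.8, 1.4, 5.2]
opening: 0.0581
gripper_force: 35.0
```

```bash
python3 st.py
```

```text
[ 5.2704e+02 -8.3006e+01  5.3480e+01  6.0479e+01  3.4750e+00  2.0060e+00
  5.7140e+00  3.6900e-01 -4.0000e-01 -2.4800e-01 -1.0600e-01]
[[5.18, -0.23, 0.26], [5.14, -0.24, -0.11], [5.96, -0.25, -0.21], [5.72, -0.26, -0.23], [6.58, -0.27, -0.24]] 13.7333
```

>>> jog_arm:
  commands:
    - {"x": 0.03, "y": 0.02, "z": -0.01, "rx": 0, "ry": 0, "rz": -4.5}
    - {"x": 0, "y": 0, "z": -0.01, "rx": 0, "ry": 0, "rz": -4.5}
    - {"x": 0, "y": 0, "z": 0, "rx": 0, "ry": 0, "rz": 0}
    - {"x": 0, "y": 0, "z": 0, "rx": 0, "ry": 0, "rz": 0}

```text
time_s: 14.12
eef_pos: [0.5274, -0.0827, 0.0532]
ee_rot: [3.141, -0.001, 0.898]
contact_force: [4.9, 2.9, 4.9]
opening: 0.0583
gripper_force: 35.0
```

```bash
python3 st.py
```

```text
[ 5.27356e+02 -8.27260e+01  5.31790e+01  5.14760e+01  4.59300e+00
  2.40200e+00  4.53600e+00  5.17000e-01 -5.16000e-01 -2.75000e-01
 -1.38000e-01]
[[4.9, -0.26, 0.21], [4.08, -0.24, -0.14], [5.36, -0.28, -0.24], [4.51, -0.33, -0.26], [3.83, -0.26, -0.27]] 14.3167
```

>>> jog_arm:
  commands:
    - {"x": 0.04, "y": 0.03, "z": -0.01, "rx": 0, "ry": 0, "rz": -4}
    - {"x": 0, "y": 0, "z": -0.01, "rx": 0, "ry": 0, "rz": -4}
    - {"x": 0, "y": 0, "z": 0, "rx": 0, "ry": 0, "rz": 0}
    - {"x": 0, "y": 0, "z": 0, "rx": 0, "ry": 0, "rz": 0}

```text
time_s: 14.7
eef_pos: [0.5278, -0.0824, 0.0529]
ee_rot: [3.141, -0.001, 0.759]
contact_force: [5.3, 2.6, 3.7]
opening: 0.0586
gripper_force: 35.0
```

```bash
python3 st.py
```

```text
[ 5.27771e+02 -8.23870e+01  5.28850e+01  4.34780e+01  5.68100e+00
  2.35200e+00  3.18700e+00  5.61000e-01 -6.46000e-01 -2.77000e-01
 -1.67000e-01]
[[3.68, -0.29, 0.14], [2.75, -0.29, -0.18], [2.81, -0.29, -0.25], [3.25, -0.25, -0.27], [3.44, -0.27, -0.27]] 14.9
```

>>> jog_arm:
  commands:
    - {"x": 0.05, "y": 0.03, "z": 0, "rx": 0, "ry": 0, "rz": 0}
    - {"x": 0, "y": 0, "z": 0, "rx": 0, "ry": 0, "rz": 0}
    - {"x": 0, "y": 0, "z": -0.01, "rx": 0, "ry": 0, "rz": -5}
    - {"x": 0, "y": 0, "z": 0, "rx": 0, "ry": 0, "rz": 0}
    - {"x": 0, "y": 0, "z": 0, "rx": 0, "ry": 0, "rz": 0}
  squeeze: 55

```text
time_s: 15.37
eef_pos: [0.5281, -0.0823, 0.0527]
ee_rot: [3.141, -0.001, 0.67]
contact_force: [5.6, 1.6, 2.1]
opening: 0.0578
gripper_force: 55.0
```

```bash
python3 st.py
```

```text
[ 5.28092e+02 -8.22480e+01  5.26930e+01  3.84210e+01  5.43300e+00
  2.20300e+00  2.71000e+00  4.06000e-01 -6.26000e-01 -3.35000e-01
 -1.93000e-01]
[[2.08, -0.34, 0.15], [3.5, -0.31, -0.2], [3.14, -0.34, -0.29], [2.28, -0.34, -0.31], [2.56, -0.35, -0.32]] 15.5667
```

0.335 N·m, rising at the expected rate. One more turn of 6°.

>>> jog_arm:
  commands:
    - {"x": 0.04, "y": 0.01, "z": -0.01, "rx": 0, "ry": 0, "rz": -3}
    - {"x": 0, "y": 0, "z": -0.01, "rx": 0, "ry": 0, "rz": -3}
    - {"x": 0, "y": 0, "z": 0, "rx": 0, "ry": 0, "rz": 0}
    - {"x": 0, "y": 0, "z": 0, "rx": 0, "ry": 0, "rz": 0}

```text
time_s: 15.95
eef_pos: [0.5285, -0.0822, 0.0524]
ee_rot: [3.141, -0.001, 0.566]
contact_force: [6.0, 0.7, 1.8]
opening: 0.0581
gripper_force: 55.0
```

```bash
python3 st.py
```

```text
[ 5.28502e+02 -8.21970e+01  5.24150e+01  3.24240e+01  5.89800e+00
  9.23000e-01  2.18300e+00  3.94000e-01 -7.49000e-01 -2.94000e-01
 -2.01000e-01]
[[1.76, -0.29, 0.02], [2.24, -0.27, -0.21], [2.9, -0.25, -0.26], [1.9, -0.32, -0.28], [2.12, -0.33, -0.28]] 16.15
```

Torque isn't rising cleanly and a side load is building, because the lid sits off-centre in the grip. I'll let go, read the zero, recentre and regrasp.

>>> jog_arm:
  commands:
    - {"x": 0, "y": 0, "z": 0, "rx": 0, "ry": 0, "rz": 0}
    - {"x": 0, "y": 0, "z": 0, "rx": 0, "ry": 0, "rz": 0}
    - {"x": 0, "y": 0, "z": 0, "rx": 0, "ry": 0, "rz": 0}
    - {"x": 0, "y": 0, "z": 0, "rx": 0, "ry": 0, "rz": 0}
    - {"x": 0, "y": 0, "z": 0, "rx": 0, "ry": 0, "rz": 0}
  fingers: 0.7

```text
time_s: 16.62
eef_pos: [0.5279, -0.0823, 0.0522]
ee_rot: [-3.141, 0.0, 0.562]
contact_force: [-0.3, -0.1, -0.4]
opening: 0.0783
gripper_force: 0.0
```

>>> jog_arm:
  commands:
    - {"x": 0, "y": 0, "z": 2, "rx": 0, "ry": 0, "rz": 0}
    - {"x": 0, "y": 0, "z": 4, "rx": 0, "ry": 0, "rz": 0}
    - {"x": 0, "y": 0, "z": 2, "rx": 0, "ry": 0, "rz": 0}
    - {"x": 0, "y": 0, "z": 0, "rx": 0, "ry": 0, "rz": 0}

```text
time_s: 16.95
eef_pos: [0.5299, -0.0827, 0.1375]
ee_rot: [3.137, -0.005, 0.561]
contact_force: [-0.1, 0.9, 1.5]
opening: 0.0786
gripper_force: 0.0
```

```bash
python3 st.py
python3 - <<'E'
from h import *
im=r.snapshot("scene")[:,:,::-1]; cv2.imwrite("pics/rel.png",cv2.resize(im[205:265,330:410],(800,600),interpolation=cv2.INTER_CUBIC))
R=im[:,:,2].astype(int);m=((R>90)&(im[:,:,1]<70)&(im[:,:,0]<70)).astype(np.uint8)
k,l,st,ce=cv2.connectedComponentsWithStats(m)
for i in range(1,k):
    if st[i,4]>20 and st[i,0]<450: print(st[i],ce[i],onz("scene",*ce[i],.088))
for X in([.526,-.082],[.5275,-.0825]):
  for z in(.084,.086,.088): print(X,z,proj("scene",X+[z]))
E
```

```text
[ 5.28567e+02 -8.23800e+01  1.33578e+02  3.21440e+01 -1.11000e-01
  1.08000e-01 -2.90000e-01 -3.90000e-02  1.39000e-01  5.00000e-03
  0.00000e+00]
[[1.51, 0.01, 0.02], [-1.6, -0.01, 0.01], [-0.91, -0.01, -0.01], [-0.3, 0.03, -0.01], [-0.16, 0.0, -0.01]] 17.15
[355 228  21  12 209] [365.10526316 233.58851675] [ 0.52139098 -0.086005    0.088     ]
[0.526, -0.082] 0.084 [364.82523233 233.98333128]
[0.526, -0.082] 0.086 [364.86097589 233.3196345 ]
[0.526, -0.082] 0.088 [364.89673959 232.65523894]
[0.5275, -0.0825] 0.084 [365.29246514 233.8631065 ]
[0.5275, -0.0825] 0.086 [365.32843301 233.19968436]
[0.5275, -0.0825] 0.088 [365.36442103 232.53556428]
```

View pics/rel.png

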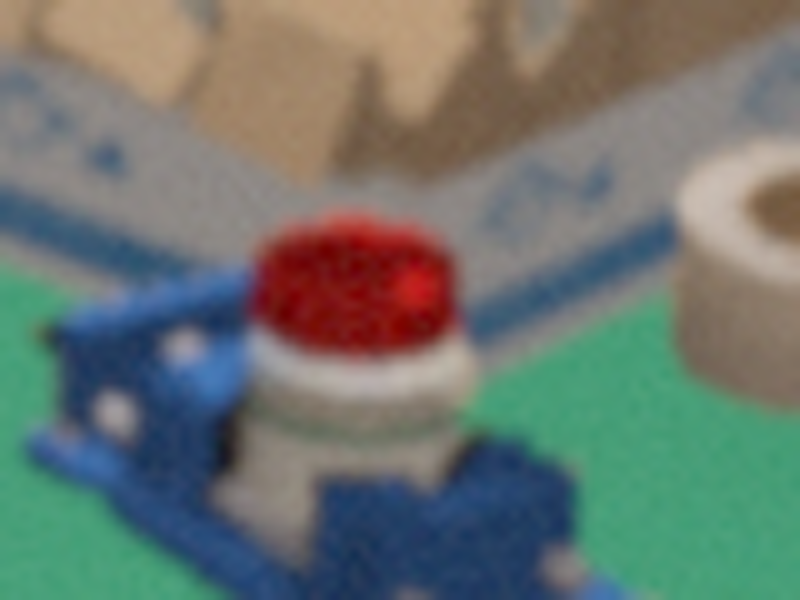

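The released lid sits level on the jar at crop (357,285), just above the white shoulder. Zero torque reads 0.005. Regrasping, recentred.

>>> jog_arm:
  commands:
    - {"x": -0.1, "y": 0, "z": -3, "rx": 0, "ry": 0, "rz": 0}
    - {"x": 0, "y": 0, "z": -3, "rx": 0, "ry": 0, "rz": 0}
    - {"x": 0, "y": 0, "z": -1.5, "rx": 0, "ry": 0, "rz": 0}
    - {"x": 0, "y": 0, "z": -0.5, "rx": 0, "ry": 0, "rz": 0}
    - {"x": 0, "y": 0, "z": 0, "rx": 0, "ry": 0, "rz": 0}

```text
time_s: 17.67
eef_pos: [0.5262, -0.0821, 0.0507]
ee_rot: [-3.14, 0.002, 0.561]
contact_force: [-0.2, 0.8, 0.4]
opening: 0.0789
gripper_force: 0.0
```

>>> jog_arm:
  commands:
    - {"x": 0, "y": 0, "z": 0, "rx": 0, "ry": 0, "rz": 0}
    - {"x": 0, "y": 0, "z": 0, "rx": 0, "ry": 0, "rz": 0}
    - {"x": 0, "y": 0, "z": 0, "rx": 0, "ry": 0, "rz": 0}
    - {"x": 0, "y": 0, "z": 0, "rx": 0, "ry": 0, "rz": 0}
    - {"x": 0, "y": 0, "z": 0, "rx": 0, "ry": 0, "rz": 0}
  fingers: -0.2
  squeeze: 5

```text
time_s: 18.08
eef_pos: [0.5278, -0.0826, 0.0535]
ee_rot: [3.14, -0.001, 0.56]
contact_force: [2.6, -2.1, 4.5]
opening: 0.0589
gripper_force: 5.0
```

```bash
python3 st.py
```

```text
[ 5.27826e+02 -8.26040e+01  5.34200e+01  3.21110e+01  2.43400e+00
 -2.98600e+00  5.55300e+00 -5.48000e-01 -2.60000e-01  2.00000e-02
  2.80000e-02]
[[4.5, 0.05, 0.03], [5.37, 0.07, 0.03], [6.51, -0.03, 0.03], [6.21, -0.04, 0.03], [5.18, 0.05, 0.03]] 18.2833
```

>>> jog_arm:
  commands:
    - {"x": 0.025, "y": -0.035, "z": 0.02, "rx": 0, "ry": 0, "rz": 0}
    - {"x": 0, "y": 0, "z": 0, "rx": 0, "ry": 0, "rz": 0}
    - {"x": 0, "y": 0, "z": 0, "rx": 0, "ry": 0, "rz": 0}
  squeeze: 50

```text
time_s: 18.58
eef_pos: [0.5279, -0.0827, 0.0535]
ee_rot: [3.141, -0.001, 0.561]
contact_force: [1.1, -0.3, 4.9]
opening: 0.058
gripper_force: 50.0
```

>>> jog_arm:
  commands:
    - {"x": 0, "y": 0, "z": -0.01, "rx": 0, "ry": 0, "rz": -3}
    - {"x": 0, "y": 0, "z": -0.01, "rx": 0, "ry": 0, "rz": -3}
    - {"x": 0, "y": 0, "z": 0, "rx": 0, "ry": 0, "rz": 0}
    - {"x": 0, "y": 0, "z": 0, "rx": 0, "ry": 0, "rz": 0}

```text
time_s: 18.92
eef_pos: [0.5281, -0.0825, 0.0532]
ee_rot: [3.141, -0.002, 0.457]
contact_force: [3.0, 0.4, 6.2]
opening: 0.0581
gripper_force: 50.0
```

```bash
python3 st.py
```

```text
[ 5.28107e+02 -8.25560e+01  5.32470e+01  2.61870e+01  3.99200e+00
  3.28000e-01  6.36500e+00  4.70000e-02 -5.78000e-01 -1.67000e-01
 -6.60000e-02]
[[6.17, -0.19, 0.2], [6.2, -0.14, -0.07], [6.11, -0.15, -0.14], [6.69, -0.15, -0.16], [6.65, -0.2, -0.16]] 19.1167
```

>>> jog_arm:
  commands:
    - {"x": 0.03, "y": 0, "z": 0, "rx": 0, "ry": 0, "rz": -4}
    - {"x": 0, "y": 0, "z": 0, "rx": 0, "ry": 0, "rz": -4}
    - {"x": 0, "y": 0, "z": 0, "rx": 0, "ry": 0, "rz": 0}
    - {"x": 0, "y": 0, "z": 0, "rx": 0, "ry": 0, "rz": 0}

```text
time_s: 19.5
eef_pos: [0.5283, -0.0826, 0.0529]
ee_rot: [3.141, -0.002, 0.317]
contact_force: [4.7, 0.0, 3.9]
opening: 0.0582
gripper_force: 50.0
```

```bash
python3 st.py
```

```text
[ 5.28298e+02 -8.25850e+01  5.29480e+01  1.81750e+01  4.97500e+00
 -5.21000e-01  4.03400e+00 -5.00000e-03 -8.02000e-01 -3.57000e-01
 -2.45000e-01]
[[3.92, -0.38, 0.04], [3.69, -0.35, -0.26], [4.55, -0.32, -0.33], [3.96, -0.34, -0.34], [4.06, -0.4, -0.34]] 19.7
```

0.36 N·m now. Another 5°.

>>> jog_arm:
  commands:
    - {"x": 0.03, "y": 0, "z": 0, "rx": 0, "ry": 0, "rz": -2.5}
    - {"x": 0, "y": 0, "z": 0, "rx": 0, "ry": 0, "rz": -2.5}
    - {"x": 0, "y": 0, "z": 0, "rx": 0, "ry": 0, "rz": 0}
    - {"x": 0, "y": 0, "z": 0, "rx": 0, "ry": 0, "rz": 0}

```text
time_s: 20.08
eef_pos: [0.5286, -0.0826, 0.0528]
ee_rot: [3.141, -0.001, 0.23]
contact_force: [6.3, -0.5, 2.6]
opening: 0.0579
gripper_force: 50.0
```

```bash
python3 st.py
```

```text
[ 5.28562e+02 -8.26200e+01  5.28120e+01  1.31910e+01  6.05700e+00
 -5.39000e-01  2.52200e+00 -1.16000e-01 -8.69000e-01 -1.02000e-01
 -3.80000e-02]
[[2.63, -0.13, 0.12], [2.91, -0.14, -0.04], [3.05, -0.05, -0.08], [2.18, -0.08, -0.09], [1.83, -0.11, -0.09]] 20.2833
```

The held torque fell back after that turn, so the grip probably slipped on the lid. Release, let the tool settle, and regrip harder for a clean check.

>>> jog_arm:
  commands:
    - {"x": 0, "y": 0, "z": 0, "rx": 0, "ry": 0, "rz": 0}
    - {"x": 0, "y": 0, "z": 0.03, "rx": 0, "ry": 0, "rz": 0}
    - {"x": 0, "y": 0, "z": 0, "rx": 0, "ry": 0, "rz": 0}
    - {"x": 0, "y": 0, "z": 0, "rx": 0, "ry": 0, "rz": 0}
  fingers: 0.45

```text
time_s: 20.67
eef_pos: [0.5277, -0.0825, 0.0524]
ee_rot: [-3.141, 0.001, 0.229]
contact_force: [-0.1, -0.5, 0.1]
opening: 0.0673
gripper_force: 0.0
```

>>> jog_arm:
  commands:
    - {"x": -0.04, "y": 0, "z": 0, "rx": 0, "ry": 0, "rz": 0}
    - {"x": 0, "y": 0, "z": 0, "rx": 0, "ry": 0, "rz": 0}
    - {"x": 0, "y": 0, "z": 0, "rx": 0, "ry": 0, "rz": 0}
    - {"x": 0, "y": 0, "z": 0, "rx": 0, "ry": 0, "rz": 0}
    - {"x": 0, "y": 0, "z": 0, "rx": 0, "ry": 0, "rz": 0}
  fingers: -0.2
  squeeze: 5

```text
time_s: 21.08
eef_pos: [0.5275, -0.0828, 0.0526]
ee_rot: [3.141, 0.0, 0.229]
contact_force: [0.1, -3.7, -1.9]
opening: 0.0594
gripper_force: 5.0
```

```bash
python3 st.py
```

```text
[ 5.2747e+02 -8.2787e+01  5.2601e+01  1.3111e+01 -4.6900e-01 -3.8600e+00
 -2.0330e+00 -6.5000e-01  2.7400e-01 -3.0000e-03  0.0000e+00]
[[-1.9, -0.04, 0.0], [-1.32, -0.01, 0.0], [-2.03, 0.03, 0.0], [-2.57, 0.01, -0.0], [-2.34, -0.01, -0.0]] 21.2833
```

>>> jog_arm:
  commands:
    - {"x": 0, "y": -0.04, "z": -0.05, "rx": 0, "ry": 0, "rz": 0}
    - {"x": 0, "y": 0, "z": 0, "rx": 0, "ry": 0, "rz": 0}
    - {"x": 0, "y": 0, "z": 0, "rx": 0, "ry": 0, "rz": 0}
  squeeze: 60

```text
time_s: 21.58
eef_pos: [0.5275, -0.0828, 0.0525]
ee_rot: [-3.141, 0.0, 0.229]
contact_force: [-5.2, -0.3, 4.7]
opening: 0.0579
gripper_force: 60.0
```

>>> jog_arm:
  commands:
    - {"x": 0, "y": 0, "z": -0.01, "rx": 0, "ry": 0, "rz": -3}
    - {"x": 0, "y": 0, "z": -0.01, "rx": 0, "ry": 0, "rz": -3}
    - {"x": 0, "y": 0, "z": 0, "rx": 0, "ry": 0, "rz": 0}
    - {"x": 0, "y": 0, "z": 0, "rx": 0, "ry": 0, "rz": 0}

```text
time_s: 21.92
eef_pos: [0.528, -0.083, 0.0524]
ee_rot: [3.141, -0.001, 0.125]
contact_force: [-0.2, -1.3, 3.6]
opening: 0.0578
gripper_force: 60.0
```

```bash
python3 st.py
```

```text
[ 5.27962e+02 -8.30310e+01  5.23600e+01  7.17900e+00  7.49000e-01
 -1.43200e+00  4.65700e+00 -3.52000e-01  5.70000e-02 -1.77000e-01
 -6.60000e-02]
[[3.6, -0.21, 0.22], [5.66, -0.17, -0.05], [4.12, -0.22, -0.14], [4.76, -0.12, -0.16], [5.15, -0.17, -0.19]] 22.1167
```

>>> jog_arm:
  commands:
    - {"x": 0, "y": 0, "z": 0, "rx": 0, "ry": 0, "rz": -3}
    - {"x": 0, "y": 0, "z": 0, "rx": 0, "ry": 0, "rz": -3}
    - {"x": 0, "y": 0, "z": 0, "rx": 0, "ry": 0, "rz": 0}
    - {"x": 0, "y": 0, "z": 0, "rx": 0, "ry": 0, "rz": 0}

```text
time_s: 22.5
eef_pos: [0.5281, -0.0833, 0.0523]
ee_rot: [3.141, -0.001, 0.02]
contact_force: [2.1, -4.3, 3.6]
opening: 0.0581
gripper_force: 60.0
```

```bash
python3 st.py
```

```text
[ 5.28094e+02 -8.33240e+01  5.22670e+01  1.15400e+00  3.03300e+00
 -4.12600e+00  3.44100e+00 -7.94000e-01 -4.35000e-01 -9.80000e-02
 -3.00000e-02]
[[3.6, -0.1, 0.15], [3.17, -0.09, -0.03], [3.85, -0.06, -0.09], [3.49, -0.1, -0.09], [3.1, -0.14, -0.09]] 22.7
```

The height of the tool suggests the lid may be tighter than the held torque shows. I'll back off counter-clockwise in steps to find the release point, then tighten from there by angle.

>>> jog_arm:
  commands:
    - {"x": 0.02, "y": -0.03, "z": 0.02, "rx": 0, "ry": 0, "rz": 5}
    - {"x": 0, "y": 0, "z": 0.02, "rx": 0, "ry": 0, "rz": 5}
    - {"x": 0, "y": 0, "z": 0, "rx": 0, "ry": 0, "rz": 0}
    - {"x": 0, "y": 0, "z": 0, "rx": 0, "ry": 0, "rz": 0}

```text
time_s: 23.08
eef_pos: [0.5274, -0.0827, 0.0525]
ee_rot: [-3.14, 0.001, 0.196]
contact_force: [-3.9, 3.0, 7.3]
opening: 0.0579
gripper_force: 60.0
```

```bash
python3 st.py
```

```text
[ 5.27422e+02 -8.27310e+01  5.25070e+01  1.12240e+01 -4.63400e+00
  2.58300e+00  7.30500e+00  4.23000e-01  9.99000e-01  7.20000e-01
  5.73000e-01]
[[7.28, 0.71, 0.23], [7.48, 0.74, 0.58], [7.09, 0.71, 0.67], [7.4, 0.73, 0.69], [7.28, 0.71, 0.69]] 23.2833
```

>>> jog_arm:
  commands:
    - {"x": 0, "y": 0, "z": 0.02, "rx": 0, "ry": 0, "rz": 5}
    - {"x": 0, "y": 0, "z": 0.02, "rx": 0, "ry": 0, "rz": 5}
    - {"x": 0, "y": 0, "z": 0, "rx": 0, "ry": 0, "rz": 0}
    - {"x": 0, "y": 0, "z": 0, "rx": 0, "ry": 0, "rz": 0}

```text
time_s: 23.67
eef_pos: [0.5269, -0.083, 0.0528]
ee_rot: [-3.14, 0.002, 0.371]
contact_force: [-9.4, 1.2, 8.3]
opening: 0.0578
gripper_force: 60.0
```

```bash
python3 st.py
```

```text
[ 5.26915e+02 -8.29670e+01  5.27770e+01  2.12090e+01 -9.22400e+00
  8.58000e-01  8.72600e+00  1.25000e-01  1.73600e+00  5.34000e-01
  3.92000e-01]
[[8.28, 0.54, 0.05], [9.4, 0.56, 0.4], [8.22, 0.53, 0.49], [8.29, 0.51, 0.51], [9.44, 0.53, 0.52]] 23.8667
```

Loosening takes 0.5–0.7 N·m, so the grip holds and the lid was indeed tight. Backing off further until the torque shows the ring load near target.

>>> jog_arm:
  commands:
    - {"x": -0.06, "y": 0, "z": 0.03, "rx": 0, "ry": 0, "rz": 3}
    - {"x": 0, "y": 0, "z": 0.03, "rx": 0, "ry": 0, "rz": 3}
    - {"x": 0, "y": 0, "z": 0, "rx": 0, "ry": 0, "rz": 0}
    - {"x": 0, "y": 0, "z": 0, "rx": 0, "ry": 0, "rz": 0}

```text
time_s: 24.25
eef_pos: [0.5264, -0.0832, 0.053]
ee_rot: [-3.14, 0.002, 0.475]
contact_force: [-6.6, -1.1, 4.8]
opening: 0.0583
gripper_force: 60.0
```

```bash
python3 st.py
```

```text
[ 5.26378e+02 -8.31950e+01  5.30690e+01  2.71890e+01 -6.25100e+00
 -1.40700e+00  4.74400e+00 -2.47000e-01  1.27100e+00  3.34000e-01
  2.66000e-01]
[[4.79, 0.38, 0.05], [5.05, 0.29, 0.27], [4.32, 0.32, 0.33], [4.31, 0.31, 0.34], [5.25, 0.36, 0.34]] 24.45
```

>>> jog_arm:
  commands:
    - {"x": -0.02, "y": 0, "z": 0.03, "rx": 0, "ry": 0, "rz": 3}
    - {"x": 0, "y": 0, "z": 0.03, "rx": 0, "ry": 0, "rz": 3}
    - {"x": 0, "y": 0, "z": 0, "rx": 0, "ry": 0, "rz": 0}
    - {"x": 0, "y": 0, "z": 0, "rx": 0, "ry": 0, "rz": 0}

```text
time_s: 24.83
eef_pos: [0.526, -0.0836, 0.0534]
ee_rot: [-3.14, 0.002, 0.579]
contact_force: [-5.8, -4.2, 1.8]
opening: 0.0576
gripper_force: 60.0
```

```bash
python3 st.py
```

```text
[ 5.25981e+02 -8.35340e+01  5.33490e+01  3.31780e+01 -5.99100e+00
 -4.40700e+00  1.71900e+00 -7.81000e-01  1.24500e+00  2.95000e-01
  2.22000e-01]
[[1.78, 0.33, 0.01], [2.23, 0.32, 0.23], [0.95, 0.26, 0.28], [1.92, 0.3, 0.3], [1.71, 0.27, 0.3]] 25.0333
```

>>> jog_arm:
  commands:
    - {"x": -0.05, "y": -0.04, "z": 0.03, "rx": 0, "ry": 0, "rz": 4}
    - {"x": 0, "y": 0, "z": 0.01, "rx": 0, "ry": 0, "rz": 4}
    - {"x": 0, "y": 0, "z": 0, "rx": 0, "ry": 0, "rz": 0}
    - {"x": 0, "y": 0, "z": 0, "rx": 0, "ry": 0, "rz": 0}

```text
time_s: 25.42
eef_pos: [0.5258, -0.0844, 0.0537]
ee_rot: [-3.141, 0.002, 0.719]
contact_force: [-2.9, -7.1, -0.7]
opening: 0.0579
gripper_force: 60.0
```

```bash
python3 st.py
```

```text
[ 5.25767e+02 -8.43540e+01  5.37180e+01  4.11780e+01 -2.81300e+00
 -7.49600e+00 -7.12000e-01 -1.42800e+00  6.69000e-01  3.94000e-01
  2.73000e-01]
[[-0.71, 0.39, -0.02], [-1.84, 0.37, 0.28], [-0.14, 0.4, 0.36], [-0.79, 0.38, 0.38], [-0.08, 0.42, 0.38]] 25.6167
```

>>> jog_arm:
  commands:
    - {"x": -0.04, "y": -0.03, "z": 0.02, "rx": 0, "ry": 0, "rz": 4}
    - {"x": 0, "y": 0, "z": 0.02, "rx": 0, "ry": 0, "rz": 4}
    - {"x": 0, "y": 0, "z": 0, "rx": 0, "ry": 0, "rz": 0}
    - {"x": 0, "y": 0, "z": 0, "rx": 0, "ry": 0, "rz": 0}

```text
time_s: 26.0
eef_pos: [0.5258, -0.0849, 0.0541]
ee_rot: [3.141, 0.002, 0.859]
contact_force: [2.6, -9.5, -5.8]
opening: 0.0584
gripper_force: 60.0
```

```bash
python3 st.py
```

```text
[ 5.25842e+02 -8.48650e+01  5.40800e+01  4.91750e+01  2.68400e+00
 -1.00650e+01 -4.53300e+00 -1.76800e+00 -2.42000e-01  3.64000e-01
  2.58000e-01]
[[-5.83, 0.39, -0.04], [-3.77, 0.28, 0.26], [-3.88, 0.37, 0.34], [-4.48, 0.35, 0.36], [-4.71, 0.43, 0.37]] 26.2
```

Unclear whether the lid is turning or the grip sliding. Release, lift and compare the lid's height with the earlier picture by code.

>>> jog_arm:
  commands:
    - {"x": 0, "y": 0, "z": 0, "rx": 0, "ry": 0, "rz": 0}
    - {"x": 0, "y": 0, "z": 0, "rx": 0, "ry": 0, "rz": 0}
    - {"x": 0, "y": 0, "z": 0, "rx": 0, "ry": 0, "rz": 0}
    - {"x": 0, "y": 0, "z": 0, "rx": 0, "ry": 0, "rz": 0}
  fingers: 0.7

```text
time_s: 26.58
eef_pos: [0.526, -0.0838, 0.0547]
ee_rot: [-3.141, -0.0, 0.858]
contact_force: [-0.1, 0.3, 0.1]
opening: 0.0774
gripper_force: 0.0
```

>>> jog_arm:
  commands:
    - {"x": 0.15, "y": 0.2, "z": 2, "rx": 0, "ry": 0, "rz": -7}
    - {"x": 0, "y": 0, "z": 4, "rx": 0, "ry": 0, "rz": -7}
    - {"x": 0, "y": 0, "z": 2, "rx": 0, "ry": 0, "rz": 0}
    - {"x": 0, "y": 0, "z": 0, "rx": 0, "ry": 0, "rz": 0}

```text
time_s: 26.92
eef_pos: [0.5294, -0.0822, 0.1399]
ee_rot: [3.137, -0.005, 0.613]
contact_force: [-0.3, -0.2, 0.2]
opening: 0.0789
gripper_force: 0.0
```

```bash
python3 st.py
python3 - <<'E'
from h import *
ims=[r.snapshot("scene")[:,:,::-1].astype(float) for _ in range(3)]
im=np.mean(ims,0); np.save("pics/rel2.npy",im)
up=lambda a:cv2.resize(a[205:265,330:410].astype(np.uint8),(800,600),interpolation=cv2.INTER_CUBIC)
new=up(im); old=cv2.imread("pics/rel.png"); cv2.imwrite("pics/rel2.png",new)
red=lambda c:np.clip(c[:,:,2].astype(np.float32)-np.maximum(c[:,:,0],c[:,:,1]),0,255)
a,b=red(old)[190:370,220:500],red(new)[190:370,220:500]
print("px10 shift",cv2.phaseCorrelate(a,b,cv2.createHanningWindow(a.shape[::-1],cv2.CV_32F)))
w=np.eye(2,3,dtype=np.float32)
print(cv2.findTransformECC(a,b,w,cv2.MOTION_TRANSLATION))
bg0,bg1=[cv2.cvtColor(c,cv2.COLOR_BGR2GRAY).astype(np.float32)[400:600] for c in(old,new)]
print("vice shift",cv2.phaseCorrelate(bg0,bg1))
for c in(a,b):
    col=c[:,100:160].mean(1); 
    print([float(np.interp(0,[col[i]-60,col[i+1]-60][::1] if col[i]<col[i+1] else [col[i+1]-60,col[i]-60],[i,i+1] if col[i]<col[i+1] else [i+1,i])) for i in range(len(col)-1) if (col[i]-60)*(col[i+1]-60)<0])
E
```

```text
[ 5.28065e+02 -8.19810e+01  1.36014e+02  3.51440e+01 -4.32000e-01
 -1.23000e-01 -2.00000e-01 -6.30000e-02  1.40000e-01 -1.00000e-03
  2.55000e-01]
[[0.17, -0.03, 0.9], [-0.8, -0.01, 0.28], [-0.63, 0.04, 0.09], [0.43, -0.03, 0.02], [-0.18, 0.02, -0.01]] 27.1167
px10 shift ((9.810048213798126, 1.5515841207273553), 0.08555298219492406)
(0.985114765767203, array([[1.       , 0.       , 2.1872976],
       [0.       , 1.       , 1.580751 ]], dtype=float32))
vice shift ((-0.03809982381579857, -0.020379645668270996), 0.3481397707939148)
[24.59874595779823, 163.27941173995654]
[25.66666636391297, 162.8803089110171]
```

Run:
```python
from h import *
j=cv2.imread("pics/j1.png").astype(float); n=np.load("pics/rel2.npy"); t0=cv2.imread("pics/scene0.png").astype(float)
red=lambda c:np.clip(c[:,:,2]-np.maximum(c[:,:,0],c[:,:,1]),0,255).astype(np.float32)
def crop(im,x,y,w=26,h=24,k=8): return cv2.resize(red(im)[y:y+h,x:x+w],(w*k,h*k),interpolation=cv2.INTER_CUBIC)
def ecc(A,ax,ay,B,bx,by,w):
    a,b=crop(A,ax,ay,w),crop(B,bx,by,w); W=np.eye(2,3,dtype=np.float32)
    s,W=cv2.findTransformECC(a,b,W,cv2.MOTION_TRANSLATION)
    return s,W[0,2]/8+bx-ax,W[1,2]/8+by-ay
for w in(14,18,20,26): print(w,"j1->rel2",ecc(j,352,207,n,352,222,w))
print("table->rel2",ecc(t0,280,230,n,352,222,26))
p0=proj("scene",[.5257,-.0815,.1296])
for z in(.083,.084,.085,.086,.087):
    print(z,proj("scene",[.527,-.0825,z])-p0, proj("scene",[.527,-.0825,z])-proj("scene",[.4683,.1321,.01]))
for i,im in enumerate((j,n)): print(red(im)[208+15*i:228+15*i,362].astype(int).tolist())
```

```text
14 j1->rel2 (0.962297014505945, np.float32(0.40014648), np.float32(14.873337))
18 j1->rel2 (0.9518176139410692, np.float32(0.28427124), np.float32(14.979965))
20 j1->rel2 (0.9447110068082948, np.float32(0.290802), np.float32(15.003784))
26 j1->rel2 (0.924392131089026, np.float32(0.8069458), np.float32(15.116837))
table->rel2 (0.9129758202349958, np.float32(72.165955), np.float32(-8.346191))
0.083 [-0.26211982 15.59088076] [72.52664977 -8.46579965]
0.084 [-0.24416656 15.25937118] [72.54460303 -8.79730923]
0.085 [-0.22620825 14.92768707] [72.56256134 -9.12899333]
0.086 [-0.20824489 14.59582842] [72.5805247  -9.46085199]
0.087 [-0.19027649 14.26379518] [72.5984931  -9.79288522]
[26, 26, 36, 47, 63, 71, 92, 86, 83, 95, 110, 98, 93, 90, 104, 95, 75, 47, 20, 10]
[12, 9, 17, 48, 82, 105, 110, 97, 93, 102, 109, 109, 114, 113, 105, 101, 79, 39, 14, 7]
```

By image, the lid sits at about −7.1 mm and back-off slid in the grip. That's roughly 1 mm deeper than nominal snug, so the ring is likely at the high end. I'll regrip centred and loosen slightly, checking height in the images.

>>> jog_arm:
  commands:
    - {"x": -0.06, "y": -0.1, "z": -3, "rx": 0, "ry": 0, "rz": 0}
    - {"x": 0, "y": 0, "z": -3, "rx": 0, "ry": 0, "rz": 0}
    - {"x": 0, "y": 0, "z": -1.5, "rx": 0, "ry": 0, "rz": 0}
    - {"x": 0, "y": 0, "z": -0.7, "rx": 0, "ry": 0, "rz": 0}
    - {"x": 0, "y": 0, "z": 0, "rx": 0, "ry": 0, "rz": 0}
  fingers: 0.6

```text
time_s: 27.73
eef_pos: [0.5261, -0.0829, 0.0511]
ee_rot: [-3.14, 0.002, 0.613]
contact_force: [-0.1, 0.8, -0.2]
opening: 0.0745
gripper_force: 0.0
```

>>> jog_arm:
  commands:
    - {"x": 0, "y": 0, "z": 0, "rx": 0, "ry": 0, "rz": 0}
    - {"x": 0, "y": 0, "z": 0, "rx": 0, "ry": 0, "rz": 0}
    - {"x": 0, "y": 0, "z": 0, "rx": 0, "ry": 0, "rz": 0}
    - {"x": 0, "y": 0, "z": 0, "rx": 0, "ry": 0, "rz": 0}
    - {"x": 0, "y": 0, "z": 0, "rx": 0, "ry": 0, "rz": 0}
  fingers: -0.2
  squeeze: 5

```text
time_s: 28.15
eef_pos: [0.5279, -0.0834, 0.0541]
ee_rot: [3.14, -0.001, 0.613]
contact_force: [2.6, -2.9, 5.6]
opening: 0.0593
gripper_force: 5.0
```

```bash
python3 st.py
```

```text
[ 5.2786e+02 -8.3403e+01  5.4076e+01  3.5112e+01  2.6870e+00 -3.0380e+00
  6.1930e+00 -6.7000e-01 -3.6700e-01  2.5000e-02  2.1000e-02]
[[5.62, 0.02, 0.02], [7.15, -0.0, 0.02], [5.82, 0.05, 0.02], [6.15, 0.01, 0.02], [6.24, 0.04, 0.02]] 28.35
```

>>> jog_arm:
  commands:
    - {"x": 0.03, "y": -0.035, "z": 0.03, "rx": 0, "ry": 0, "rz": 0}
    - {"x": 0, "y": 0, "z": 0, "rx": 0, "ry": 0, "rz": 0}
    - {"x": 0, "y": 0, "z": 0, "rx": 0, "ry": 0, "rz": 0}
  squeeze: 60

```text
time_s: 28.65
eef_pos: [0.5279, -0.0835, 0.0541]
ee_rot: [3.141, -0.001, 0.613]
contact_force: [0.9, -0.9, 6.6]
opening: 0.0581
gripper_force: 60.0
```

>>> jog_arm:
  commands:
    - {"x": 0, "y": 0, "z": 0, "rx": 0, "ry": 0, "rz": 4}
    - {"x": 0, "y": 0, "z": 0, "rx": 0, "ry": 0, "rz": 0}
    - {"x": 0, "y": 0, "z": 0, "rx": 0, "ry": 0, "rz": 0}

```text
time_s: 28.9
eef_pos: [0.5279, -0.0837, 0.0542]
ee_rot: [3.14, -0.001, 0.683]
contact_force: [0.8, -2.7, 8.0]
opening: 0.058
gripper_force: 60.0
```

```bash
python3 st.py
```

```text
[ 5.27916e+02 -8.36670e+01  5.41960e+01  3.91330e+01  1.24500e+00
 -2.80100e+00  8.00900e+00 -5.63000e-01 -9.90000e-02  3.02000e-01
  1.88000e-01]
[[7.97, 0.28, -0.1], [7.7, 0.31, 0.19], [8.81, 0.28, 0.27], [7.36, 0.34, 0.29], [8.21, 0.3, 0.29]] 29.1
```

>>> jog_arm:
  commands:
    - {"x": 0, "y": 0, "z": 0.02, "rx": 0, "ry": 0, "rz": 4}
    - {"x": 0, "y": 0, "z": 0, "rx": 0, "ry": 0, "rz": 0}
    - {"x": 0, "y": 0, "z": 0, "rx": 0, "ry": 0, "rz": 0}

```text
time_s: 29.4
eef_pos: [0.528, -0.0838, 0.0544]
ee_rot: [3.14, -0.001, 0.753]
contact_force: [0.8, -3.3, 6.1]
opening: 0.0582
gripper_force: 60.0
```

```bash
python3 st.py
```

```text
[ 5.27981e+02 -8.37590e+01  5.43970e+01  4.31300e+01  1.66500e+00
 -3.33000e+00  6.52400e+00 -6.92000e-01 -2.40000e-01  2.68000e-01
  1.69000e-01]
[[6.12, 0.28, -0.12], [6.4, 0.2, 0.17], [6.69, 0.3, 0.25], [6.34, 0.28, 0.27], [7.08, 0.28, 0.27]] 29.6
```

Clean data this time: loosening torque fell from 0.30 to 0.27 N·m as the lid rose at the thread pitch. That puts the ring at about 22–26 N, on target. Release and retreat.

>>> jog_arm:
  commands:
    - {"x": 0, "y": 0, "z": 0, "rx": 0, "ry": 0, "rz": 0}
    - {"x": 0, "y": 0, "z": 0, "rx": 0, "ry": 0, "rz": 0}
    - {"x": 0, "y": 0, "z": 0, "rx": 0, "ry": 0, "rz": 0}
    - {"x": 0, "y": 0, "z": 0, "rx": 0, "ry": 0, "rz": 0}
    - {"x": 0, "y": 0, "z": 0, "rx": 0, "ry": 0, "rz": 0}
  fingers: 0.7

```text
time_s: 30.07
eef_pos: [0.5271, -0.0833, 0.0531]
ee_rot: [-3.141, 0.0, 0.753]
contact_force: [0.9, 1.0, -1.0]
opening: 0.0785
gripper_force: 0.0
```

>>> jog_arm:
  commands:
    - {"x": 0, "y": 0, "z": 2, "rx": 0, "ry": 0, "rz": 0}
    - {"x": 0, "y": 0, "z": 4, "rx": 0, "ry": 0, "rz": 0}
    - {"x": 0, "y": 0, "z": 2, "rx": 0, "ry": 0, "rz": 0}
    - {"x": 0, "y": 0, "z": 0, "rx": 0, "ry": 0, "rz": 0}
    - {"x": 0, "y": 0, "z": 0, "rx": 0, "ry": 0, "rz": 0}

```text
time_s: 30.48
eef_pos: [0.5277, -0.0834, 0.1342]
ee_rot: [3.14, -0.001, 0.753]
contact_force: [-0.4, -0.1, -0.8]
opening: 0.0789
gripper_force: 0.0
```

```bash
python3 st.py
python3 - <<'E'
from h import *
im=np.mean([r.snapshot("scene")[:,:,::-1].astype(float) for _ in range(3)],0); n=np.load("pics/rel2.npy")
red=lambda c:cv2.resize(np.clip(c[:,:,2]-np.maximum(c[:,:,0],c[:,:,1]),0,255).astype(np.float32)[222:246,350:382],None,fx=8,fy=8,interpolation=cv2.INTER_CUBIC)
s,W=cv2.findTransformECC(red(n),red(im),np.eye(2,3,dtype=np.float32),cv2.MOTION_TRANSLATION); print(s,W[:,2]/8)
E
```

```text
[ 5.27025e+02 -8.32920e+01  1.32578e+02  4.31160e+01 -2.54000e-01
 -5.40000e-02 -6.27000e-01 -4.80000e-02  1.27000e-01 -4.00000e-03
  0.00000e+00]
[[-0.81, 0.0, 0.0], [-1.03, 0.09, 0.0], [-0.23, -0.03, 0.0], [-0.46, -0.06, 0.0], [-0.6, -0.02, -0.0]] 30.6833
0.9943957488886633 [ 0.23492858 -0.15764587]
```

The lid rose about 0.4 mm, as the 8° back-off should give, and nothing is in contact. Handing in.

```bash
python3 -c "
from bench import r
print(r.finish_job())"
```

```text
the job is handed in; nothing more can be done
None
```

The red lid is screwed onto the jar and released, with the ring at an estimated 22–26 N. That comes from a loosening torque near 0.27 N·m, not a direct reading. I overtightened it at first and backed off about 8°, so the ring may briefly have passed the 50 N limit. The job is handed in, but no verdict came back.

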